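# Prop the guard open and turn the lamp dimmer down to its stop

### The arm

A 7-joint arm with a two-finger parallel gripper is mounted at the origin on the work surface. World frame = base frame: x ahead of the robot, y to its left, z up, the work surface at z = 0. Lengths are in m, angles in rad, forces in N, time in s.
With the tool pointing down it reaches from about 0.425 to 0.95 m from the base axis. Payload 16.7 kg.
Tool frame: the origin (TCP) lies where the fingers leave the gripper's body, on its centre line; the fingertips stand 97 mm ahead of it and the grasp point (between the pads) lies 78 mm ahead of it; x points along the fingers, z is the direction in which the jaws open and shut, and the axes are right-handed (so a half turn about x gives the same grasp; the last joint's range is limited). The gripper opens to 94 mm and grips with 3 to 60 N. Pads are 16 mm wide; open, the fingers measure 119 mm over their backs; the gripper's body (75 mm by 177 mm) begins 78 mm behind the grasp point.
Start: joints at [1.188, 0.426, 0.074, 1.606, -0.034, 1.111, -0.067], TCP at [0.156, -0.657, 0.303] pointing down, gripper open.
Joint ranges: [-2.85, 2.85], [-0.5, 2.14], [-1.23, 1.37], [0.21, 2.46], [-1.02, 4.16], [0.16, 2.05], [-2.73, 2.73]. Speed limits (rad/s): [1.89, 1.89, 2.39, 2.39, 3.01, 3.01, 3.01].

### API

Orientations are given as a unit quaternion [x, y, z, w].
In Python, from plant import read_state, grab_frame, calibration, arm, boxes_of gives the robot as it stands.
- The arm moves only by the tool arm_command, never from a script. Its arguments are lists of equal length, an entry for each row: "slide": the shift along the tool's x, y, z in mm, a list of three; "dr": the turn, a rotation vector about the tool's x, y, z in rad, a list of three; "gripper": the opening, from 0 (shut) to 1 (fully open). In form: {"slide": [[dx, dy, dz], ...], "dr": [[rx, ry, rz], ...], "gripper": [gripper, ...]}. A call has 1 to 10 rows; each row shifts and turns the commanded pose from where the row before left it, along the tool's axes as they then stand; what a row does not reach is not made up. A row lasts 1/8 s, in which the tool goes at most 62.5 mm and 10.7 degrees, less where a joint would pass 70% of its speed; a pose out of reach is approached as far as the arm can. A call with a gripper value outside its range is refused whole. The fingers move at their own pace and stop on an object; the grip force is fixed at half the most. Time passes only in rows, so rows that do not move let the fingers close. It gives the time, the measured TCP pose, the force and the opening at its end, in the units of the state.
- read_state(): the state, without advancing time (a new reading comes with each control period).
- grab_frame(name): name is "scene" or "top" or "wrist"; returns (picture, depth): 400x640x3 uint8, blue, green, red; 400x640 float32, m along the optical axis (not along the pixel's ray), 0 where there is no reading.
- calibration(name): a dict with "camera_matrix" (3x3 intrinsics, pixels), "rvec" (rotation vector, rad) and "tvec" (3), from world to camera coordinates, as OpenCV has them. Camera axes: x right, y down, z forward; pixel columns grow to the right and rows downward; lengths in m; the calibration is good to about 2 mm. The wrist camera is an equidistant fisheye: a pixel r from the principal point sees the ray r / f radians off the axis. A picture is of the moment at which its call begins: read the wrist's pose just before it. calibration takes no time and is no camera call; for the wrist camera it gives the pose at the moment of the call.
- arm.job_done(): hands the job in, once; it reports no verdict.
Trained networks look in the newest picture that a camera, given by its name, has taken for a name from the list of things; names that differ only in an ending like _2 or _b are one class to them, and where a whole thing is asked for, a point or a joint stands for the part that bears it (a point fixed in the world has none). Each returns a list of dicts, best first, with "score" (0 to 1); they miss things now and then, are a little off and sometimes report something else, mostly with a low value. They report only what shows in the picture. A call takes as long as a camera call. They do not tell look-alikes from the thing itself.
- boxes_of(target, camera): "rect" ([left, top, right, bottom] in pixels, round what is visible of it).
The state is a dict: "time_s": time; "qpos": joint angles; "dq": joint speeds; "joint_torque": joint torques, N m; "ee_pos": TCP position; "eef_rot": TCP orientation; "contact_force": force on the tool from outside, world axes, zero at the start; "torque": the same for the moment, N m; "width": finger opening in m.
Only numpy, scipy, OpenCV 4.12 (cv2) and the standard library are available. Lean on these libraries where they do the work, as an engineer would, in place of code of your own. Each camera call takes 0.05 s, during which the arm holds its last target.

### The job

Before the lamp is changed, turn down the dimmer under the hinged cover of the microscope lamp supply: gently, without straining or jamming anything, prop the spring-loaded cover wide open with the orange prop from the wooden stand, so that the cover leans on the prop's steel peg and the prop's foot is fully seated in the socket of the sliding aluminium block on the post beside it, and let go. Then turn the black dial clockwise until its pointer is up against the red stop, without forcing the stop along. Leave the prop in place, the cover open and the other things on the bench where they are.

Things in the scene. Friction and masses are not known exactly. Their poses are not given: they have to be found in the camera images.
- supply: cream lamp supply, fixed: an open-topped box 190 x 190 mm, rim 75 mm high, walls 10 mm, inner panel at height 20 mm. Origin under its centre on the table; +x points away from its front. Beside it, centred on x = 64, y = -167 mm, stands a dark steel post 44 x 80 x 118 mm tall, joined to the box by a bracket 20 mm high. The dial is at x = -35, y = 0.
- cover: smoked see-through plate, 5 mm thick, orange edges; shut it lies flat on the box. Origin on the hinge line, at supply x = 80 mm, y = 0, height 75.5 mm, level with its underside. In its own frame it reaches from x = 0 to -160 mm (front edge) and from y = -123 to +95 mm, so it overhangs the box's -y side by 28 mm. It opens upward about its y axis to 100 deg.
- overhang (a point): on the cover's underside, in the middle of the 28 mm overhang, 145 mm from the hinge (cover x = -145, y = -109 mm): a good place to lift. Free air below, down to the table. Spring and weight press the cover shut at every angle, with 2 to 3 N here; it falls shut if let go.
- slide_end (a point): on the post, where the socket's mouth would be with the carriage at the inner end of its travel (supply x = 64, y = -150 mm, height 160 mm). The readings do not show where the carriage stands: its socket lies 6 to 32 mm from here towards the supply's -y. It has to be seen or found by feel with the prop's foot. Light side force (4 N) shifts the carriage along y.
- socket_row (a point): on the post's top, middle of the carriage's travel (supply x = 64, y = -168 mm, height 120 mm). The carriage is an aluminium block 44 x 44 mm, its flat top at height 160 mm. The socket in its middle is square, 17.8 mm wide, sides parallel to the supply's x and y, with a 2.5 mm chamfer round the mouth, and 28 mm deep (floor at height 132 mm).
- prop: orange prop, 100 g, standing in the wooden stand: a square shaft 16 x 16 mm, 120 mm tall (lowest 6 mm slimmer, 12 mm), with a round steel peg along its +y. Origin at the centre of the foot, z along the shaft. The top 60 mm, above the peg, is the grip; hold it on its -x and +x faces. Grip firmly (about 40 N), or the load turns it.
- prop_foot (a point): centre of the prop's foot.
- prop_peg (a point): centre of the free end of the peg, 70 mm from the shaft's axis; peg 10 mm in diameter, its axis 50 mm above the foot. In use it points to the supply's +y, under the overhang (the box's wall leaves 28 mm there); seated, its axis is 182 mm above the table and the cover leans on it at about 80 deg.
- prop_stand: plywood block 70 x 70 x 35 mm, fixed to the bench, with a loose-fitting square hole 22 mm deep in which the prop stands at the start. Origin under its centre.
- dial: black round dial, 38 mm in diameter, 43 mm tall; a skirt 48 mm wide fills its lowest 6 mm. Upright axis. Origin at the centre of its underside, 25 mm above the table. Grip its upper part at any yaw, lightly: 5 N turns it (friction 0.06 N m) and slips round it at the stop; at the start 0.7 to 1.3 rad clockwise (seen from above) are left to the stop.
- pointer (a point): outer part of the dial's white pointer, 28 mm from the dial's axis; it turns with the dial.
- stop_post (a point): the red stop post, 6 mm thick, 28 mm from the dial's axis, on a steel ring under the dial; its place varies. With the pointer against the stop the two points are 5 mm apart. The ring sits in a friction clutch and is pushed along if the dial is forced against the stop with more than about 0.3 N m.
- lens_tray: blue open tray 80 x 80 x 22 mm, fixed, with two microscope objectives; it and the prop stand may change places.
- objective_a: loose steel microscope objective, 26 mm in diameter, 44 mm tall, upright in the tray; origin at its underside.
- objective_b: loose brass microscope objective, same size, upright in the tray; origin at its underside.
- screwdriver: loose screwdriver, 150 mm long, lying on the bench.
- cleaner_jar: loose amber jar with a white lid, 56 mm in diameter, 75 mm tall; origin at its underside.
- slide_box: loose blue slide box 85 x 45 x 35 mm; origin at its underside.
- lens_cap: loose black ring-shaped lens cap, 52 mm in diameter, 14 mm tall; origin at its underside.
Mind the look-alikes: they are no part of the job. Several things have the shape of the prop; the one meant has the colours described above.

How it is judged:
By the outcome, as a careful person would: the job done as asked, in the order asked, and still so for the second after the job is handed in, with the robot touching nothing.
It also fails if it takes over 72 s, if anything falls off the work surface, if the arm or the gripper's body presses on something with over 40 N, if the wrist force passes 120 N, or if a joint passes its speed limit or range.

## Working session

There is one attempt and no reset: what is moved stays moved. The work goes in short steps, Python scripts to look and compute and a tool call to move; the robot and the scene stay as the last step left them, time stands still between calls to the robot, and variables do not carry over. Pictures are saved under pics/ and viewed, and the job is handed in when it is done.

Besides the shell and the picture viewer there is one more tool, called after ">>>" as name(argument=value, ...) on one line, values as JSON. arm_command: Moves the arm, as the interface text tells. Its arguments: {"type":"object","properties":{"slide":{"type":"array","items":{"type":"array","items":{"type":"number"}}},"dr":{"type":"array","items":{"type":"array","items":{"type":"number"}}},"gripper":{"type":"array","items":{"type":"number"}}},"required":["slide","dr","gripper"]}

```bash
ls; mkdir -p pics; cat > h.py <<'E'
import numpy as np, cv2
from scipy.spatial.transform import Rotation as R
from plant import read_state, grab_frame, calibration, arm, boxes_of
def cam(n):
    c=calibration(n); K=np.array(c["camera_matrix"],float); Rm=cv2.Rodrigues(np.array(c["rvec"],float))[0]; t=np.array(c["tvec"],float).ravel()
    return K,Rm,t
def px2w(n,u,v,d,c=None):
    K,Rm,t=c or cam(n)
    if n=="wrist":
        x=(u-K[0,2])/K[0,0]; y=(v-K[1,2])/K[1,1]; th=np.hypot(x,y)
        s=np.tan(th)/th if th>1e-9 else 1.
        p=np.array([x*s,y*s,1.])*d
    else: p=np.array([(u-K[0,2])/K[0,0],(v-K[1,2])/K[1,1],1.])*d
    return Rm.T@(p-t)
def w2px(n,P,c=None):
    K,Rm,t=c or cam(n); p=Rm@np.array(P)+t
    if n=="wrist":
        r=np.hypot(p[0],p[1]); th=np.arctan2(r,p[2]); x,y=p[:2]/r*th
    else: x,y=p[:2]/p[2]
    return K[0,0]*x+K[0,2],K[1,1]*y+K[1,2]
def cloud(n,dep,c=None):
    K,Rm,t=c or cam(n); h,w=dep.shape
    u,v=np.meshgrid(np.arange(w),np.arange(h)); x=(u-K[0,2])/K[0,0]; y=(v-K[1,2])/K[1,1]
    if n=="wrist":
        th=np.hypot(x,y)+1e-12; s=np.tan(th)/th; x=x*s;y=y*s
    p=np.stack([x*dep,y*dep,dep],-1)-t
    return p@Rm
def st():
    s=read_state(); r=R.from_quat(s["eef_rot"]).as_matrix()
    print("t",s["time_s"],"pos",np.round(s["ee_pos"],4),"x",np.round(r[:,0],3),"z",np.round(r[:,2],3),"F",np.round(s["contact_force"],1),"T",np.round(s["torque"],2),"w",round(s["width"],4)); return s
E
python3 - <<'E'
from h import *
s=st()
for n in ["scene","top","wrist"]:
    im,d=grab_frame(n); cv2.imwrite(f"pics/{n}0.png",im); np.save(f"{n}0.npy",d)
    print(n,np.round(cam(n)[0],1).tolist(), np.round(-cam(n)[1].T@cam(n)[2],3))
E
```

```text
pics
t 0.0 pos [ 0.1563 -0.6563  0.302 ] x [-0.     0.001 -1.   ] z [ 0.232 -0.973 -0.001] F [-0.5  0.6  0. ] T [-0.    0.01  0.02] w 0.0939
scene [[435.0, 0.0, 322.8], [0.0, 435.0, 197.9], [0.0, 0.0, 1.0]] [ 1.202 -0.578  0.839]
top [[419.3, 0.0, 320.9], [0.0, 419.3, 204.8], [0.0, 0.0, 1.0]] [0.415 0.006 1.539]
wrist [[309.7, 0.0, 323.2], [0.0, 309.7, 196.8], [0.0, 0.0, 1.0]] [ 0.238 -0.637  0.385]
```

View pics/scene0.png

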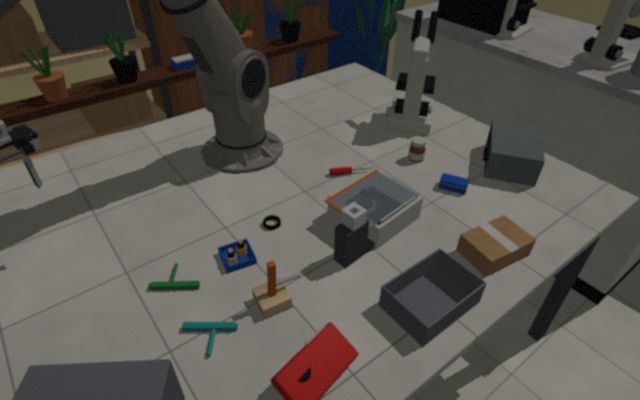

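View pics/top0.png

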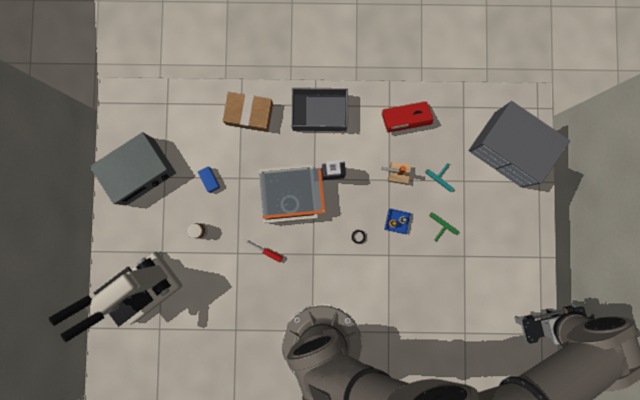

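View pics/wrist0.png

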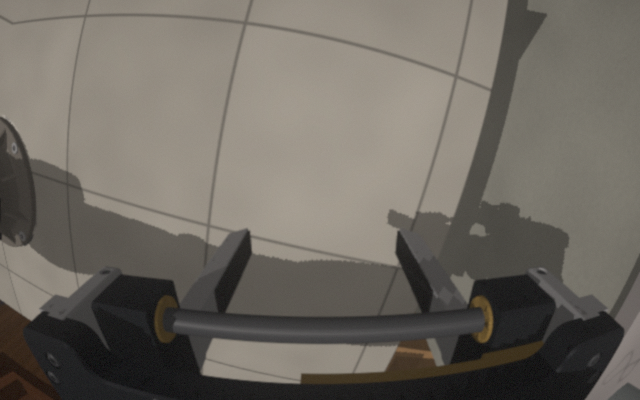

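```bash
python3 - <<'E'
from h import *
im=cv2.imread("pics/top0.png"); 
cv2.imwrite("pics/topz.png",cv2.resize(im[140:270,240:440],None,fx=4,fy=4,interpolation=cv2.INTER_CUBIC))
im=cv2.imread("pics/scene0.png"); 
cv2.imwrite("pics/scenez.png",cv2.resize(im[160:310,240:440],None,fx=4,fy=4,interpolation=cv2.INTER_CUBIC)[:600])
d=np.load("top0.npy"); P=cloud("top",d)
for (u,v) in [(291,193),(333,170),(400,172),(398,221)]:
    print(u,v,np.round(P[v,u],4))
np.set_printoptions(linewidth=250)
print(np.round(P[155:185:2,316:352:2,2]*1000).astype(int))
print(np.round(P[160:190:2,384:418:2,2]*1000).astype(int))
for t in ["supply","post","prop","prop_peg","prop_stand","dial","pointer","stop_post","slide_end","cover","lens_tray"]:
    for c in ["top"]:
        try: print(t,c,[(round(b["score"],2),np.round(b["rect"]).tolist()) for b in boxes_of(t,c)][:4])
        except Exception as e: print(t,e)
E
```

```text
291 193 [0.5398 0.1127 0.0792]
333 170 [ 0.6111 -0.031   0.16  ]
400 172 [0.4153 0.0065 1.5395]
398 221 [ 0.4485 -0.2747  0.0071]
[[   0   -1    4   -1   -6    0   -2   -2    0    1   -4   -5   -2   -8    1    2    3   12]
 [   4    0    3   -1    4    1   -3    1    2    3   -5    5    1   -3   -2    0    0    5]
 [   0    2    1    3   -2    5   -1    2    4   -1    1    4    0    1    2   -3    2    0]
 [   4   -5   -4    2   -1  161  157  158  161  161  162  165   -2    0   -4    2    4   -1]
 [  -2   -1   -1   -2  117  157  162  162  163  159  159  158  121  123  119    3   -1    5]
 [   2   -3   -1  120  121  159  159  144  133  136  162  161  124  118  119    1   -1    3]
 [  83   83    2  117  116  156  162  130  139  130  161  156  117  116  117    3   -3    6]
 [  83   87   85  116  125  148  158  159  133  135  157  161  113  118  122    8    4   -1]
 [  81   83   80  115  123  121  159  163  160  156  157  158  118  119  117    6    4 1539]
 [  77   77   78  116  116  119  162  157  154  160  153  152  121  112  115   -6   -2   -5]
 [  83   86   78  114  121  124  129  12
[... 1984 characters left out ...]
, supply
prop top [(0.55, [378.0, 166.0, 407.0, 172.0]), (0.51, [428.0, 212.0, 454.0, 238.0]), (0.45, [428.0, 171.0, 452.0, 190.0]), (0.27, [259.0, 170.0, 324.0, 215.0])]
prop_peg top [(0.7, [430.0, 213.0, 459.0, 234.0]), (0.63, [384.0, 167.0, 404.0, 174.0]), (0.59, [424.0, 170.0, 454.0, 189.0])]
prop_stand top [(0.68, [391.0, 162.0, 411.0, 182.0])]
dial top []
pointer top []
stop_post top [(0.68, [255.0, 159.0, 345.0, 224.0]), (0.28, [387.0, 162.0, 410.0, 183.0])]
slide_end top [(0.57, [260.0, 161.0, 345.0, 225.0]), (0.44, [389.0, 217.0, 393.0, 227.0])]
cover top [(0.88, [260.0, 167.0, 324.0, 217.0])]
lens_tray top [(0.87, [384.0, 210.0, 407.0, 233.0]), (0.73, [257.0, 159.0, 348.0, 225.0])]
```

View pics/topz.png

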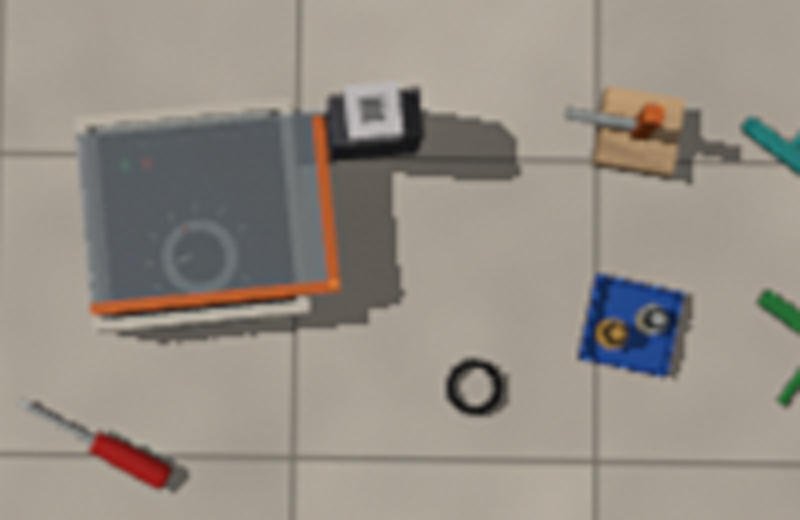

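View pics/scenez.png

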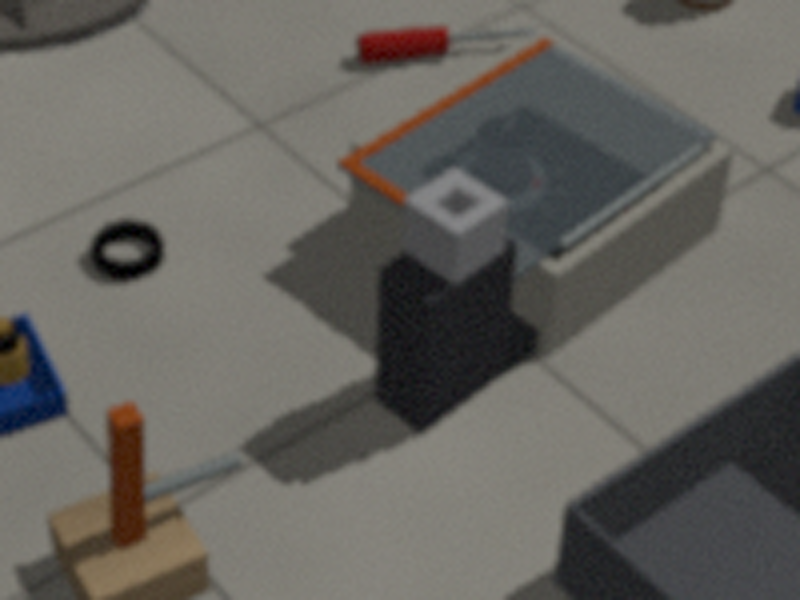

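```bash
python3 - <<'E'
from h import *
d=np.load("top0.npy"); P=cloud("top",d); im=cv2.imread("pics/top0.png"); hsv=cv2.cvtColor(im,cv2.COLOR_BGR2HSV)
def rect(m,name):
    m=cv2.morphologyEx(m.astype(np.uint8),cv2.MORPH_OPEN,np.ones((2,2),np.uint8))
    n,l,s,c=cv2.connectedComponentsWithStats(m); k=1+np.argmax(s[1:,4]); q=P[l==k]
    z=np.median(q[:,2]); r=cv2.minAreaRect((q[:,:2]*1000).astype(np.float32)); print(name,len(q),"z",round(z,4),"rect",np.round(r[0],1),np.round(r[1],1),round(r[2],1), "mean",np.round(q[:,:2].mean(0)*1000,1)); return q
z=P[...,2]; U,V=np.meshgrid(np.arange(640),np.arange(400))
reg=lambda a,b,c,e:(U>=a)&(U<c)&(V>=b)&(V<e)
rect((z>.062)&(z<.098)&reg(245,150,345,240),"cover")
rect((z>.145)&(z<.18)&reg(310,150,360,190),"carr")
rect((z>.105)&(z<.18)&reg(310,150,360,190),"post")
rect((z>.026)&(z<.046)&reg(380,150,420,190),"stand")
rect((z>.1)&(z<.15)&reg(380,150,420,190),"prop")
q=rect((z>.055)&(z<.08)&reg(370,155,420,190),"peg")
v=np.cov(q[:,:2].T); w,e=np.linalg.eigh(v); print("peg dir",e[:,1],np.degrees(np.arctan2(e[1,1],e[0,1])), q[:,1].max(),q[:,1].min())
E
```

```text
cover 3228 z 0.08 rect [527.6 108.3] [237.7 225.3] 3.8 mean [539.3 110.7]
carr 159 z 0.1586 rect [633.  -33.6] [45.9 69.9] 89.1 mean [619.2 -32.9]
post 334 z 0.1315 rect [632.8 -38.4] [64.8 88.2] 6.5 mean [618.4 -35.5]
stand 305 z 0.0353 rect [ 552.1 -149.8] [ 94.2 404.6] 28.1 mean [ 617.8 -275.7]
prop 33 z 0.1297 rect [ 627.6 -281.7] [15.1 41.4] 24.1 mean [ 624.4 -275.6]
peg 52 z 0.0645 rect [ 630.6 -236.4] [59.9 11.8] 77.3 mean [ 628.9 -238.5]
peg dir [0.20728627 0.97828033] 78.03663226148592 -0.20633191767194112 -0.26442362062755537
```

```bash
cat > plan.py <<'E'
from h import *
import json,sys
def plan(pos,yawz,n,p0=None,R0=None,nd=0,grip=1.0):
    """tool x down, tool z at world yaw yawz(deg). p0,R0 default measured"""
    s=read_state(); p0=np.array(s["ee_pos"]) if p0 is None else np.array(p0); R0=R.from_quat(s["eef_rot"]) if R0 is None else R0
    a=np.radians(yawz); zt=np.array([np.cos(a),np.sin(a),0]); xt=np.array([0,0,-1.]); Rt=R.from_matrix(np.stack([xt,np.cross(zt,xt),zt],1))
    rv=(R0.inv()*Rt).as_rotvec(); pos=np.array(pos); cur=R0; p=p0.copy(); S=[];D=[]
    for i in range(n):
        tgt=p0+(pos-p0)*(i+1)/n
        sl=np.round(cur.inv().apply(tgt-p)*1000,nd); dr=np.round((cur.inv()*(R0*R.from_rotvec(rv*(i+1)/n))).as_rotvec(),3)
        p=p+cur.apply(sl/1000); cur=cur*R.from_rotvec(dr); S.append(sl.tolist()); D.append(dr.tolist())
    print(json.dumps({"slide":S,"dr":D,"gripper":[grip]*n})); print("end",np.round(p,4))
E
python3 - <<'E'
from plan import *
st(); plan([.60,-.25,.36],-12,10)
E
```

```text
t 0.65 pos [ 0.1564 -0.6566  0.3026] x [ 0.  0. -1.] z [ 0.232 -0.973 -0.   ] F [0.1 0.4 0.1] T [ 0.   -0.01 -0.01] w 0.094
{"slide": [[-6.0, 53.0, -29.0], [-5.0, 55.0, -23.0], [-6.0, 58.0, -17.0], [-6.0, 59.0, -10.0], [-6.0, 60.0, -4.0], [-5.0, 61.0, 4.0], [-6.0, 59.0, 10.0], [-6.0, 58.0, 16.0], [-6.0, 55.0, 23.0], [-5.0, 53.0, 30.0]], "dr": [[-0.113, -0.0, -0.0], [-0.113, -0.0, -0.0], [-0.112, -0.0, -0.0], [-0.113, -0.0, -0.0], [-0.113, -0.0, -0.0], [-0.113, -0.0, -0.0], [-0.112, -0.0, -0.0], [-0.113, -0.0, -0.0], [-0.113, 0.0, -0.0], [-0.113, 0.0, -0.0]], "gripper": [1.0, 1.0, 1.0, 1.0, 1.0, 1.0, 1.0, 1.0, 1.0, 1.0]}
end [ 0.6004 -0.2499  0.3597]
```

>>> arm_command(slide=[[-6,53,-29],[-5,55,-23],[-6,58,-17],[-6,59,-10],[-6,60,-4],[-5,61,4],[-6,59,10],[-6,58,16],[-6,55,23],[-5,53,30]], dr=[[-0.113,0,0],[-0.113,0,0],[-0.112,0,0],[-0.113,0,0],[-0.113,0,0],[-0.113,0,0],[-0.112,0,0],[-0.113,0,0],[-0.113,0,0],[-0.113,0,0]], gripper=[1,1,1,1,1,1,1,1,1,1])

```text
time_s: 1.9
ee_pos: [0.6015, -0.2487, 0.3602]
eef_rot: [0.073, 0.703, -0.073, 0.704]
contact_force: [-0.3, -1.6, -0.7]
width: 0.0943
```

>>> arm_command(slide=[[0,0,0],[0,0,0]], dr=[[0,0,0],[0,0,0]], gripper=[1,1])

```text
time_s: 2.15
ee_pos: [0.6002, -0.2502, 0.3594]
eef_rot: [0.074, 0.703, -0.074, 0.703]
contact_force: [-0.7, -0.6, -0.6]
width: 0.0939
```

```bash
python3 - <<'E'
from h import *
s=st(); print(np.round(s["qpos"],3))
im,d=grab_frame("wrist"); cv2.imwrite("pics/wrist1.png",im); np.save("wrist1.npy",d)
import pickle; pickle.dump(cam("wrist"),open("cam1.pkl","wb"))
E
```

```text
t 2.15 pos [ 0.6002 -0.2502  0.3594] x [-0. -0. -1.] z [ 0.978 -0.208 -0.   ] F [-0.7 -0.6 -0.6] T [-0.05 -0.03  0.02] w 0.0939
[ 0.566  0.367 -0.358  1.579  0.134  1.221 -0.025]
```

View pics/wrist1.png

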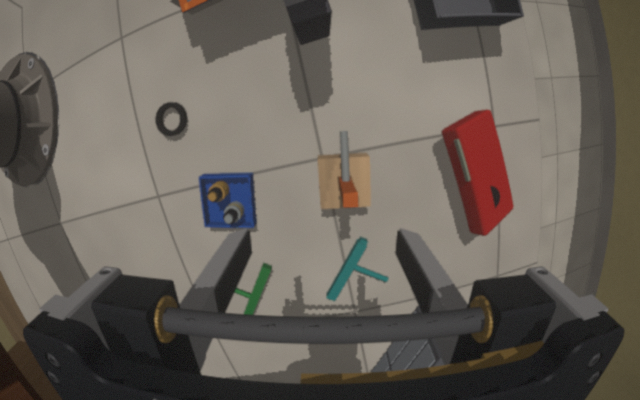

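```bash
python3 - <<'E'
from h import *
import pickle
c=pickle.load(open("cam1.pkl","rb")); d=np.load("wrist1.npy"); im=cv2.imread("pics/wrist1.png"); P=cloud("wrist",d,c)
hsv=cv2.cvtColor(im,cv2.COLOR_BGR2HSV); U,V=np.meshgrid(np.arange(640),np.arange(400))
reg=lambda a,b,cc,e:(U>=a)&(U<cc)&(V>=b)&(V<e)
H=hsv[...,0];S=hsv[...,1];z=P[...,2]
o=reg(315,120,380,225)&(H<14)&(S>170)
q=P[o]; print("orange",o.sum(),np.percentile(q[:,2],[5,50,95]))
t=o&(z>.122)&(z<.145); q=P[t]; print("top",len(q),np.round(np.median(q,0),4),np.round(q.min(0),4),np.round(q.max(0),4), cv2.minAreaRect((q[:,:2]*1000).astype(np.float32)))
g=reg(330,120,360,180)&(S<110)&(z>.052)&(z<.08); q=P[g]; print("peg",len(q)); 
l=cv2.fitLine((q[:,:2]).astype(np.float32),cv2.DIST_HUBER,0,.001,.001).ravel(); print(l,np.degrees(np.arctan2(l[1],l[0])),np.median(q[:,2]))
s=(q[:,:2]-l[2:])@l[:2]; print(l[2:]+np.outer(np.percentile(s,[1,99]),l[:2]))
w=reg(310,145,380,215)&(z>.028)&(z<.042)&(H>8)&(H<25); q=P[w]; r=cv2.minAreaRect((q[:,:2]*1000).astype(np.float32)); print("stand",r,np.median(q[:,2]))
cv2.imwrite("pics/w1z.png",cv2.resize(im[110:230,290:410],None,fx=5,fy=5,interpolation=cv2.INTER_CUBIC))
E
```

```text
orange 202 [0.12131171 0.13341835 0.13485655]
top 189 [ 0.6247 -0.2672  0.1335] [ 0.6173 -0.2754  0.126 ] [ 0.632  -0.2597  0.1353] ((624.2855834960938, -267.794677734375), (15.001375198364258, 13.629011154174805), 80.90740203857422)
peg 370
[ 0.15761332  0.9875009   0.6300825  -0.23212469] 80.9316 0.06572064393453497
[[ 0.62530372 -0.26206527]
 [ 0.63465173 -0.20349686]]
stand ((623.6726684570312, -275.2463684082031), (71.4381103515625, 70.03572845458984), 81.0250473022461) 0.03548797860410429
```

View pics/w1z.png

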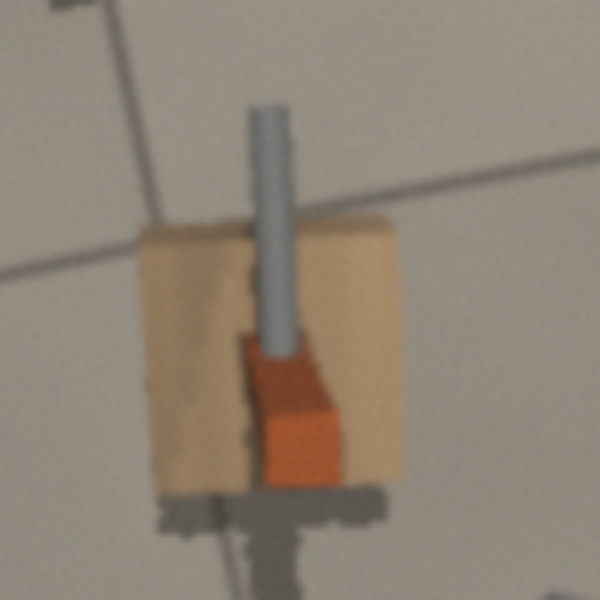

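```bash
python3 - <<'E'
from h import *
import pickle
c=pickle.load(open("cam1.pkl","rb")); d=np.load("wrist1.npy"); im=cv2.imread("pics/wrist1.png"); P=cloud("wrist",d,c)
hsv=cv2.cvtColor(im,cv2.COLOR_BGR2HSV); U,V=np.meshgrid(np.arange(640),np.arange(400))
reg=lambda a,b,cc,e:(U>=a)&(U<cc)&(V>=b)&(V<e)
H=hsv[...,0];S=hsv[...,1];z=P[...,2]
g=reg(330,120,360,180)&(S<110)&(z>.052)&(z<.08); q=P[g]; y=np.array([.158,.9875]); x=np.array([.9875,-.158])
s=q[:,:2]@y; a=q[:,:2]@x; m=abs(a-np.median(a))<.003
for it in range(3):
    f=np.polyfit(s[m],q[m,2],1); r=q[:,2]-np.polyval(f,s); m=m&(abs(r)<.004)
print("peg slope deg",np.degrees(np.arctan(f[0])),m.sum(),"z at ends",np.polyval(f,[s[m].min(),s[m].max()]))
o=reg(315,120,380,225)&(H<14)&(S>170); q=P[o]
Q=np.c_[q[:,:2]@x,q[:,:2]@y,q[:,2]]
for zb in np.arange(.05,.14,.01):
    k=(Q[:,2]>zb)&(Q[:,2]<zb+.01)
    if k.sum(): print(round(zb,3),k.sum(),np.round(np.median(Q[k],0),4),np.round(Q[k].max(0),4))
print("standc",np.array([.6237,-.2752])@x,np.array([.6237,-.2752])@y)
E
```

```text
peg slope deg -3.1330937437857544 239 z at ends [0.06780881 0.06453794]
0.07 1 [ 0.6553 -0.1623  0.078 ] [ 0.6553 -0.1623  0.078 ]
0.08 1 [ 0.6636 -0.1618  0.0814] [ 0.6636 -0.1618  0.0814]
0.09 2 [ 0.6584 -0.1606  0.0949] [ 0.6636 -0.1605  0.0962]
0.1 3 [ 0.658  -0.1594  0.1079] [ 0.663  -0.1593  0.1086]
0.11 2 [ 0.6592 -0.16    0.1146] [ 0.6609 -0.1598  0.1151]
0.12 8 [ 0.6577 -0.1591  0.1238] [ 0.6639 -0.1583  0.1296]
0.13 185 [ 0.6592 -0.1652  0.1335] [ 0.6656 -0.1584  0.1353]
standc 0.6593853500000001 -0.1732154
```

```bash
cat > plan.py <<'E'
from h import *
import json,sys
def Rtool(yawz,tilt=0.):
    a=np.radians(yawz); zt=np.array([np.cos(a),np.sin(a),0]); xt=np.array([0,0,-1.])
    return R.from_matrix(np.stack([xt,np.cross(zt,xt),zt],1))*R.from_rotvec([0,0,tilt])
def plan(pts,p0=None,R0=None,nd=0,grip=1.0):
    """pts: list of (pos,yawz deg,tilt rad,n)."""
    s=read_state(); p=np.array(s["ee_pos"]) if p0 is None else np.array(p0); cur=R.from_quat(s["eef_rot"]) if R0 is None else R0
    S=[];D=[]
    for pos,yz,tl,n in pts:
        p1=p.copy(); R1=cur; Rt=Rtool(yz,tl); rv=(R1.inv()*Rt).as_rotvec(); pos=np.array(pos)
        for i in range(n):
            tgt=p1+(pos-p1)*(i+1)/n
            sl=np.round(cur.inv().apply(tgt-p)*1000,nd)+0.; dr=np.round((cur.inv()*(R1*R.from_rotvec(rv*(i+1)/n))).as_rotvec(),3)+0.
            p=p+cur.apply(sl/1000); cur=cur*R.from_rotvec(dr); S.append(sl.tolist()); D.append(dr.tolist())
    print(len(S),"rows"); print(json.dumps(S)); print(json.dumps(D)); print("end",np.round(p,4))
E
python3 - <<'E'
from plan import *
plan([([.6252,-.2653,.29],-9.1,-.055,3),([.6252,-.2653,.1755],-9.1,-.055,5)],nd=1)
E
```

```text
8 rows
[[23.2, -2.9, 9.3], [23.2, -2.7, 9.2], [23.3, -2.4, 9.2], [22.9, 1.3, 0.0], [22.8, 1.3, 0.0], [22.9, 1.2, 0.0], [22.8, 1.3, 0.0], [22.9, 1.3, 0.0]]
[[-0.017, -0.001, -0.018], [-0.018, 0.0, -0.018], [-0.017, -0.001, -0.019], [0.0, 0.0, 0.0], [0.0, 0.0, 0.0], [0.0, 0.0, 0.0], [0.0, 0.0, 0.0], [0.0, 0.0, 0.0]]
end [ 0.6252 -0.2653  0.1755]
```

>>> arm_command(slide=[[23.2,-2.9,9.3],[23.2,-2.7,9.2],[23.3,-2.4,9.2],[22.9,1.3,0],[22.8,1.3,0],[22.9,1.2,0],[22.8,1.3,0],[22.9,1.3,0],[0,0,0]], dr=[[-0.017,0,-0.018],[-0.018,0,-0.018],[-0.017,0,-0.019],[0,0,0],[0,0,0],[0,0,0],[0,0,0],[0,0,0],[0,0,0]], gripper=[1,1,1,1,1,1,1,1,1])

```text
time_s: 3.32
ee_pos: [0.6247, -0.2639, 0.1727]
eef_rot: [0.036, 0.708, -0.074, 0.701]
contact_force: [-0.2, -0.3, 0.1]
width: 0.0936
```

```bash
python3 - <<'E'
from h import *
s=st(); 
im,d=grab_frame("wrist"); cv2.imwrite("pics/wrist2.png",im)
E
```

```text
t 3.325 pos [ 0.6247 -0.2639  0.1727] x [-0.014 -0.053 -0.999] z [ 0.988 -0.156 -0.006] F [-0.2 -0.3  0.1] T [-0.03 -0.11  0.06] w 0.0936
```

View pics/wrist2.png

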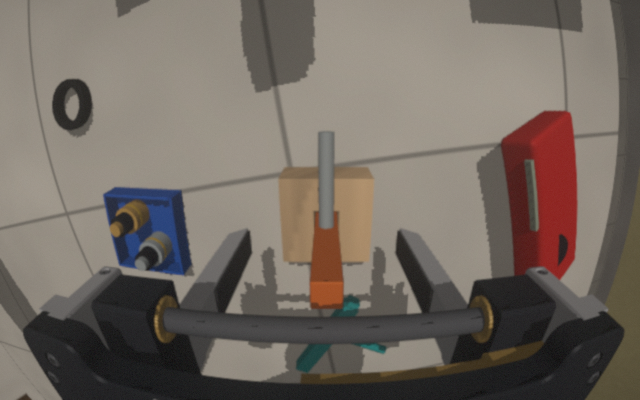

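>>> arm_command(slide=[[0,0,0],[0,0,0],[0,0,0],[0,0,0],[0,0,0],[0,0,0],[0,0,0],[0,0,0]], dr=[[0,0,0],[0,0,0],[0,0,0],[0,0,0],[0,0,0],[0,0,0],[0,0,0],[0,0,0]], gripper=[0.1,0.1,0.1,0.1,0.1,0.1,0.1,0.1])

```text
time_s: 4.38
ee_pos: [0.6256, -0.2642, 0.1757]
eef_rot: [0.036, 0.707, -0.075, 0.703]
contact_force: [0.1, -1.0, 0.4]
width: 0.0171
```

```bash
python3 - <<'E'
from h import *
s=st(); 
E
```

```text
t 4.375 pos [ 0.6256 -0.2642  0.1757] x [-0.01  -0.054 -0.998] z [ 0.988 -0.156 -0.001] F [ 0.1 -1.   0.4] T [-0.01 -0.03  0.02] w 0.0171
```

```bash
python3 - <<'E'
from plan import *
plan([([.6256+.0006,-.2642+.0032,.235],-9.1,-.055,3),([.59,-.16,.36],0,0,3),([.56,-.06,.43],5.4,0,3)],nd=0)
E
```

```text
9 rows
[[-20.0, 0.0, 0.0], [-20.0, 0.0, 0.0], [-19.0, 0.0, 0.0], [-43.0, 29.0, -17.0], [-43.0, 31.0, -16.0], [-43.0, 32.0, -14.0], [-23.0, 33.0, -10.0], [-24.0, 34.0, -9.0], [-23.0, 34.0, -8.0]]
[[0.001, 0.0, 0.0], [0.0, -0.001, 0.0], [0.001, 0.0, 0.0], [-0.053, -0.002, 0.018], [-0.053, -0.001, 0.019], [-0.053, -0.002, 0.018], [-0.031, 0.0, 0.0], [-0.032, 0.0, 0.0], [-0.031, 0.0, 0.0]]
end [ 0.5596 -0.0598  0.4302]
```

>>> arm_command(slide=[[-20,0,0],[-20,0,0],[-19,0,0],[-43,29,-17],[-43,31,-16],[-43,32,-14],[-23,33,-10],[-24,34,-9],[-23,34,-8],[0,0,0]], dr=[[0,0,0],[0,0,0],[0,0,0],[-0.053,0,0.018],[-0.053,0,0.019],[-0.053,0,0.018],[-0.031,0,0],[-0.032,0,0],[-0.031,0,0],[0,0,0]], gripper=[0,0,0,0,0,0,0,0,0,0])

```text
time_s: 5.62
ee_pos: [0.5597, -0.057, 0.4337]
eef_rot: [-0.035, 0.707, 0.035, 0.706]
contact_force: [0.3, 0.0, -1.9]
width: 0.0159
```

>>> arm_command(slide=[[0,0,0],[0,0,0]], dr=[[0,0,0],[0,0,0]], gripper=[0,0])

```text
time_s: 5.88
ee_pos: [0.5599, -0.061, 0.43]
eef_rot: [-0.033, 0.709, 0.034, 0.704]
contact_force: [0.3, -0.2, -0.5]
width: 0.016
```

```bash
python3 - <<'E'
from h import *
import pickle
s=st(); print(np.round(s["qpos"],3))
im,d=grab_frame("wrist"); cv2.imwrite("pics/wrist3.png",im); np.save("wrist3.npy",d); pickle.dump(cam("wrist"),open("cam3.pkl","wb"))
for t in ["dial","pointer","stop_post","slide_end","socket_row","overhang","prop","prop_peg","prop_foot","cover"]:
    print(t,[(round(b["score"],2),np.round(b["rect"],1).tolist()) for b in boxes_of(t,"wrist")][:3])
st()
E
```

```text
t 5.875 pos [ 0.5599 -0.061   0.43  ] x [-0.007  0.001 -1.   ] z [ 0.996  0.094 -0.007] F [ 0.3 -0.2 -0.5] T [-0.04 -0.1   0.01] w 0.016
[ 0.434  0.192 -0.512  1.663  0.096  1.318  0.   ]
dial []
pointer []
stop_post []
slide_end [(0.78, [254.7, 1.4, 397.7, 186.9])]
socket_row [(0.55, [258.1, 1.3, 401.5, 184.9])]
overhang [(0.56, [266.4, 0.0, 384.8, 119.6]), (0.25, [255.3, 1.7, 398.6, 186.9])]
prop [(0.73, [307.2, 133.3, 342.9, 302.7]), (0.52, [305.5, 343.1, 319.5, 352.5])]
prop_peg [(0.87, [306.5, 129.9, 342.5, 305.3]), (0.42, [308.2, 342.4, 315.5, 349.3])]
prop_foot [(0.63, [307.0, 130.3, 341.4, 302.6]), (0.45, [309.3, 345.2, 318.0, 349.4])]
cover [(0.61, [266.6, 2.6, 387.4, 120.2])]
t 6.425 pos [ 0.56   -0.06    0.4306] x [-0.006  0.001 -1.   ] z [ 0.995  0.096 -0.006] F [ 0.3  0.6 -1. ] T [ 0.   -0.08  0.01] w 0.0157
```

View pics/wrist3.png

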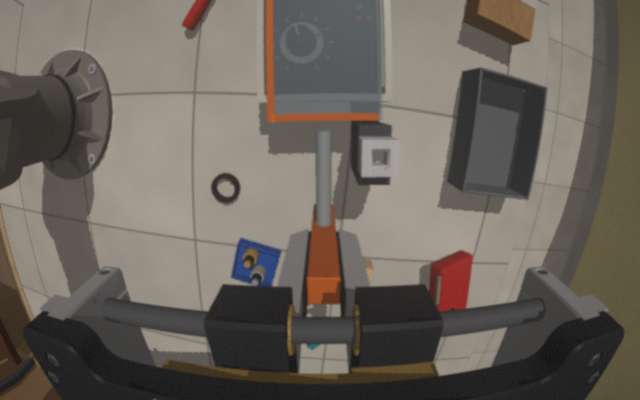

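```bash
python3 - <<'E'
from h import *
import pickle
c=pickle.load(open("cam3.pkl","rb")); d=np.load("wrist3.npy"); im=cv2.imread("pics/wrist3.png"); P=cloud("wrist",d,c)
hsv=cv2.cvtColor(im,cv2.COLOR_BGR2HSV); U,V=np.meshgrid(np.arange(640),np.arange(400))
reg=lambda a,b,cc,e:(U>=a)&(U<cc)&(V>=b)&(V<e)
H=hsv[...,0];S=hsv[...,1];z=P[...,2]
def rect(m,name):
    m=cv2.morphologyEx(m.astype(np.uint8),cv2.MORPH_OPEN,np.ones((2,2),np.uint8))
    n,l,s,_=cv2.connectedComponentsWithStats(m); k=1+np.argmax(s[1:,4]); q=P[l==k]
    r=cv2.minAreaRect((q[:,:2]*1000).astype(np.float32)); print(name,len(q),"z",np.round(np.percentile(q[:,2],[10,50,90]),4),np.round(r[0],1),np.round(r[1],1),round(r[2],2),"mean",np.round(q[:,:2].mean(0)*1e3,1)); return q
rect((z>.152)&(z<.168)&reg(340,110,420,200),"carr")
rect((z>.112)&(z<.168)&reg(340,110,420,200),"post")
q=rect((z>.125)&(z<.145)&reg(368,145,392,170),"socket floor")
cov=(z>.07)&(z<.09)&reg(255,0,400,130)
rect(cov,"cover")
o=reg(255,0,400,130)&(H<14)&(S>140)
q=P[o]; print("orange z",np.percentile(q[:,2],[5,50,95]))
# front edge: v in 10..110 left ; side edge: u in 280..370
f=P[o&(U<275)&(V<108)]; s=P[o&(V>110)&(U>282)&(U<372)]
for n,e in [("front",f),("side",s)]:
    l=cv2.fitLine(e[:,:2].astype(np.float32),cv2.DIST_HUBER,0,.001,.001).ravel(); nn=np.array([-l[1],l[0]]); dd=(e[:,:2]-l[2:])@nn
    print(n,len(e),np.round(l,4),np.degrees(np.arctan2(l[1],l[0])),"off pct",np.round(np.percentile(dd,[2,50,98]),4),"z",np.percentile(e[:,2],[10,50,90]))
cv2.imwrite("pics/w3a.png",cv2.resize(im[0:200,250:410],None,fx=3,fy=3,interpolation=cv2.INTER_CUBIC))
E
```

```text
carr 1216 z [0.1562 0.1601 0.1612] [619.5 -32.8] [ 64.9 160.5] 72.39 mean [623.4 -31. ]
post 2300 z [0.1175 0.1573 0.1609] [633.6 -27.3] [ 94.2 164.7] 28.63 mean [621.9 -29.5]
socket floor 161 z [0.1316 0.1328 0.1461] [622.9 -30.4] [14.8 15. ] 6.32 mean [624.9 -31.9]
cover 15794 z [0.0763 0.0807 0.0821] [544.6 104. ] [222.9 211. ] 6.65 mean [545.8  90.9]
orange z [0.08031826 0.08189733 0.08332412]
front 725 [ 0.1017 -0.9948  0.4646  0.1219] -84.164604 off pct [-0.0045  0.0003  0.0052] z [0.08062398 0.0818821  0.08300449]
side 576 [0.9947 0.1029 0.5566 0.0093] 5.904116 off pct [-0.0071 -0.0001  0.0042] z [0.08074231 0.08192617 0.08303695]
```

View pics/w3a.png

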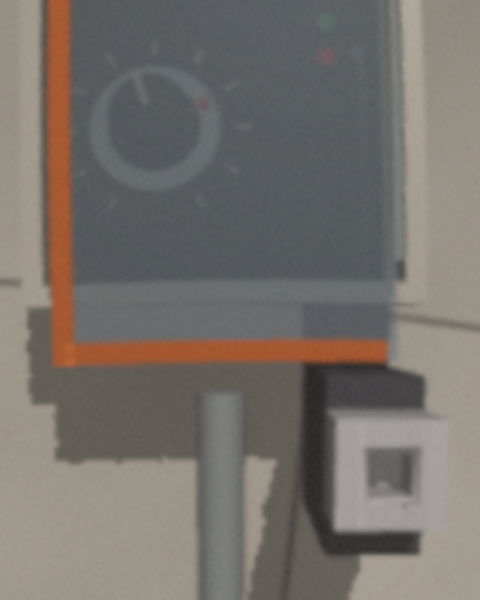

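```bash
python3 - <<'E'
from h import *
import pickle
c=pickle.load(open("cam3.pkl","rb")); d=np.load("wrist3.npy"); im=cv2.imread("pics/wrist3.png"); P=cloud("wrist",d,c)
U,V=np.meshgrid(np.arange(640),np.arange(400)); a=np.radians(5.85); ex=np.array([np.cos(a),np.sin(a)]); ey=np.array([-np.sin(a),np.cos(a)])
O=.5498*ex+.070*ey; print("O",O)
X=(P[...,:2]-O)@ex*1000; Y=(P[...,:2]-O)@ey*1000; z=P[...,2]*1000
m=(z>155)&(z<166)&(X>25)&(X<105)&(Y<-110)&(Y>-230)
print("carr top X",np.percentile(X[m],[1,3,97,99]),"Y",np.percentile(Y[m],[1,3,97,99]),np.median(z[m]))
h,xe,ye=np.histogram2d(X[m],Y[m],bins=[np.arange(30,100,3),np.arange(-215,-120,3)])
print("rows X from",xe[0]," cols Y from",ye[0]); 
for r in h.astype(int): print(' '.join('%2d'%k for k in r))
m=(z>112)&(z<125)&(X>25)&(X<105)&(Y<-110)&(Y>-230); print("post top X",np.percentile(X[m],[1,3,97,99]),"Y",np.percentile(Y[m],[1,3,97,99]))
m=(z>126)&(z<138)&(X>45)&(X<85)&(Y<-130)&(Y>-200); print("floor X",np.percentile(X[m],[1,5,50,95,99]),"Y",np.percentile(Y[m],[1,5,50,95,99]))
m=(z>72)&(z<87)&(X>-130)&(X<105)&(Y<-95)&(Y>-135); print("overhang X",np.percentile(X[m],[1,3,97,99]),"Y",np.percentile(Y[m],[1,99]))
# box rim walls z 75 outside cover (front strip)
m=(z>65)&(z<79)&(X<-78)&(X>-110)&(Y<90)&(Y>-90); print("front rim X",np.percentile(X[m],[1,3,50]))
m=(z>65)&(z<80)&(X>81)&(X<110)&(Y<60)&(Y>-85); print("rear rim X",np.percentile(X[m],[50,97,99]))
# peg in hand
s=read_state()
E
```

```text
O [0.53980201 0.12567352]
carr top X [42.75407426 43.87956462 85.79298472 86.58863212] Y [-183.91137028 -183.50089275 -141.21347765 -140.42286746] 160.1861531592421
rows X from 30  cols Y from -215
 0  0  0  0  0  0  0  0  0  0  0  0  0  0  0  0  0  0  0  0  0  0  0  0  0  0  0  0  0  0  0
 0  0  0  0  0  0  0  0  0  0  0  0  0  0  0  0  0  0  0  0  0  0  0  0  0  0  0  0  0  0  0
 0  0  0  0  0  0  0  0  0  0  0  0  0  0  0  0  0  0  0  0  0  0  0  0  0  0  0  0  0  0  0
 0  0  0  0  0  0  0  0  0  0  0  0  0  0  0  0  0  0  0  0  0  0  0  0  0  0  0  0  0  0  0
 0  0  0  0  0  0  0  0  0  0  3  2  3  3  2  2  5  6  4  7  6  5  9  7  8  0  0  0  0  0  0
 0  0  0  0  0  0  0  0  0  1  5  9  6  8  7  9  6  9  6  8  7  7  6  4  6  0  0  0  0  0  0
 0  0  0  0  0  0  0  0  0  0  6  5  5  6  4  6  4  7  4  8  8  7  9  6  9  0  0  0  0  0  0
 0  0  0  0  0  0  0  0  0  0  6  7  8  7  8  9  6  8  6  7  4  6  5  4  7  0  0  0  0  0  0
 0  0  0  0  0  0  0  0  0  0  4  6  4  6  3  3  3  2  2  6  6  8  9  6  8  0  0  0  0  0  0
 0  0  0  0  0  0  0  0  0  0  6  9  6  9  3  0  0  0  0  0  3  6
[... 1000 characters left out ...]
 0  0  0  0  0  0  0  0  0  0  0  0  0  0  0  0  0
 0  0  0  0  0  0  0  0  0  0  0  0  0  0  0  0  0  0  0  0  0  0  0  0  0  0  0  0  0  0  0
 0  0  0  0  0  0  0  0  0  0  0  0  0  0  0  0  0  0  0  0  0  0  0  0  0  0  0  0  0  0  0
post top X [43.23509924 43.42715916 85.11686844 86.33117587] Y [-204.43010953 -204.16586753 -126.07721286 -125.30270954]
floor X [47.6874627  56.35594407 67.22557995 74.75750171 78.93556622] Y [-171.20996563 -171.04437978 -163.10369461 -140.10850148 -139.80699612]
overhang X [-77.55835146 -74.63113063  76.31953618  79.35463637] Y [-122.738186    -95.26763011]
front rim X [-95.14326853 -94.74843628 -88.99051607]
rear rim X [89.96574578 94.7892538  95.52076512]
```

```bash
python3 - <<'E'
from h import *
import pickle
c=pickle.load(open("cam3.pkl","rb")); d=np.load("wrist3.npy"); im=cv2.imread("pics/wrist3.png"); P=cloud("wrist",d,c)
hsv=cv2.cvtColor(im,cv2.COLOR_BGR2HSV); U,V=np.meshgrid(np.arange(640),np.arange(400))
s=read_state(); Rt=R.from_quat(s["eef_rot"]).as_matrix(); T=(P-np.array([.5599,-.061,.43]))@Rt*1000  # tool coords
H=hsv[...,0];S=hsv[...,1]
o=(U>295)&(U<355)&(V>200)&(V<310)&(H<14)&(S>150)
q=T[o]; print("orange",len(q)); 
for a in np.arange(30,100,8):
    k=(q[:,0]>a)&(q[:,0]<=a+8)
    if k.sum()>5: print(a,k.sum(),"med",np.round(np.median(q[k],0),1),"zrange",np.round(np.percentile(q[k,2],[3,97]),1),"y",np.round(np.percentile(q[k,1],[3,97]),1))
g=(U>312)&(U<335)&(V>128)&(V<222)&(T[...,0]>85)&(T[...,0]<135); q=T[g]; 
print("peg",len(q))
for y0 in np.arange(8,80,8):
    k=(q[:,1]>y0)&(q[:,1]<=y0+8)
    if k.sum()>5: print(y0,k.sum(),"xmin",np.round(np.percentile(q[k,0],[5,50]),1),"z",np.round(np.percentile(q[k,2],[3,50,97]),1))
print(np.percentile(q[:,1],[1,99]))
E
```

```text
orange 2312
38 961 med [42.5  0.9  0. ] zrange [-7.5  7.3] y [-7.4  7.2]
46 254 med [50.4  6.9  0. ] zrange [-7.2  7.6] y [6.1 7.6]
54 220 med [58.2  6.8  0.5] zrange [-7.2  7.3] y [6.2 7.6]
62 192 med [66.2  6.8 -0. ] zrange [-7.1  7.4] y [6.2 7.6]
70 172 med [73.6  6.9 -0.1] zrange [-7.2  7.2] y [6.2 7.4]
78 152 med [81.8  6.8 -0.1] zrange [-7.1  7.4] y [6.2 7.4]
86 136 med [90.1  6.9  0.2] zrange [-7.3  7.2] y [6.2 7.5]
94 115 med [98.7  6.8 -0.1] zrange [-7.   6.9] y [6.1 7.4]
peg 1454
8 137 xmin [107.  108.4] z [-4.8 -0.1  4.5]
16 176 xmin [107.  108.3] z [-4.7 -0.1  4.4]
24 176 xmin [107.  108.4] z [-4.7 -0.1  4.4]
32 186 xmin [106.7 108.2] z [-4.6 -0.1  4.3]
40 182 xmin [106.8 108.2] z [-4.6 -0.1  4.3]
48 195 xmin [106.8 108.4] z [-4.5 -0.1  4.3]
56 204 xmin [107.  108.3] z [-5.1 -0.4  4.2]
64 132 xmin [107.  108.9] z [-5.1 -0.1  4.3]
[ 6.43135275 68.56971183]
```

```bash
cat > sup.py <<'E'
from plan import *
YAW=5.85; a=np.radians(YAW); ex=np.array([np.cos(a),np.sin(a)]); ey=np.array([-np.sin(a),np.cos(a)]); O=np.array([.53980,.12567])
def W(x,y,z):  # supply mm -> world m
    p=O+(x*ex+y*ey)/1000; return [p[0],p[1],z/1000]
def Sup(p): r=np.array(p[:2])-O; return np.round([r@ex*1000,r@ey*1000,p[2]*1000],1)
E
python3 - <<'E'
from sup import *
s=st(); print(Sup(s["ee_pos"]))
plan([(W(-65,-210,330),YAW,0,3),(W(-65,-210,175),YAW,0,5),],nd=0)
E
```

```text
t 6.425 pos [ 0.56   -0.06    0.4306] x [-0.006  0.001 -1.   ] z [ 0.995  0.096 -0.006] F [ 0.3  0.6 -1. ] T [ 0.   -0.08  0.01] w 0.0157
[   1.2 -186.8  430.6]
8 rows
[[34.0, -8.0, -22.0], [33.0, -8.0, -22.0], [34.0, -8.0, -22.0], [31.0, 0.0, 0.0], [31.0, 0.0, 0.0], [31.0, 0.0, 0.0], [31.0, 0.0, 0.0], [31.0, 0.0, 0.0]]
[[-0.002, -0.002, 0.0], [-0.002, -0.002, -0.001], [-0.002, -0.002, 0.0], [0.0, 0.0, 0.0], [0.0, 0.0, 0.0], [0.0, 0.0, 0.0], [0.0, 0.0, 0.0], [0.0, 0.0, 0.0]]
end [ 0.4963 -0.0902  0.1748]
```

>>> arm_command(slide=[[34,-8,-22],[33,-8,-22],[34,-8,-22],[40,0,0],[40,0,0],[40,0,0],[20,0,0],[10,0,0],[5,0,0],[0,0,0]], dr=[[-0.002,-0.002,0],[-0.002,-0.002,0],[-0.002,-0.002,0],[0,0,0],[0,0,0],[0,0,0],[0,0,0],[0,0,0],[0,0,0],[0,0,0]], gripper=[0,0,0,0,0,0,0,0,0,0])

```text
time_s: 7.68
ee_pos: [0.4966, -0.09, 0.1752]
eef_rot: [-0.036, 0.706, 0.036, 0.706]
contact_force: [0.7, -0.7, -0.8]
width: 0.0161
```

```bash
python3 - <<'E'
from sup import *
import pickle
s=st(); print(Sup(s["ee_pos"]))
im,d=grab_frame("wrist"); cv2.imwrite("pics/wrist4.png",im)
im,d=grab_frame("scene"); cv2.imwrite("pics/scene4.png",cv2.resize(im[120:320,220:460],None,fx=3,fy=3))
E
```

```text
t 7.675 pos [ 0.4966 -0.09    0.1752] x [ 0.001  0.001 -1.   ] z [0.995 0.102 0.001] F [ 0.7 -0.7 -0.8] T [-0.03 -0.09  0.01] w 0.0161
[ -65.  -210.1  175.2]
```

View pics/wrist4.png

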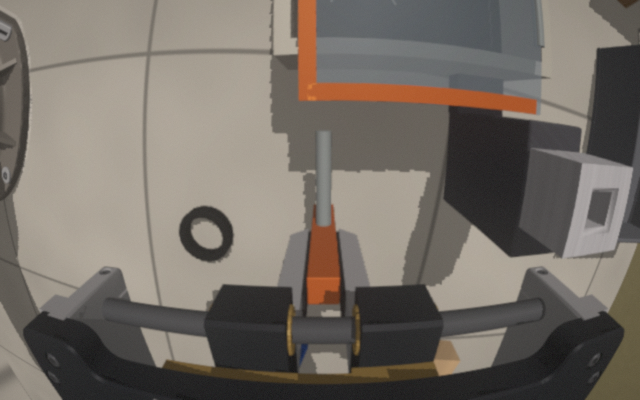

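View pics/scene4.png

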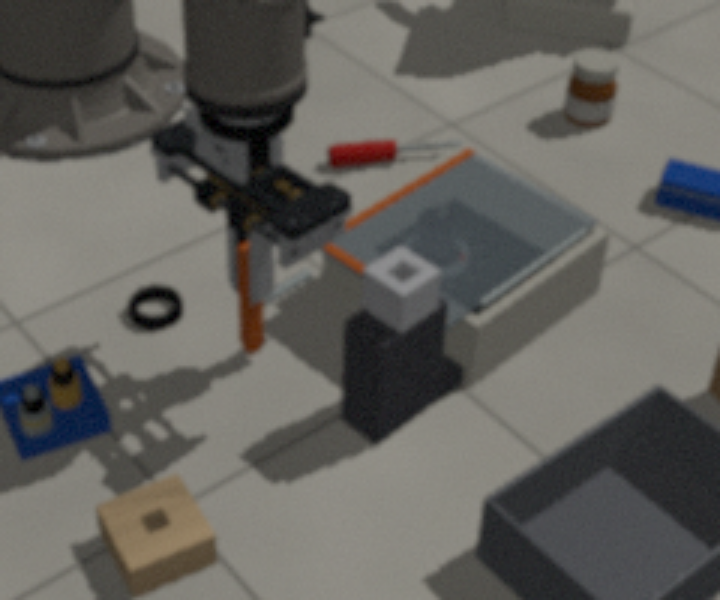

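```bash
python3 - <<'E'
from sup import *
p0=read_state()["ee_pos"]
pts=[(W(-65,-172,175),YAW,0,5)]
N=22
for i in range(N+1):
    f=i/N; th=np.radians(f*f*(3-2*f)*85.7*0.999); r=145+5.2*f
    x=80-r*np.cos(th)-5*np.sin(th); z=75.5+r*np.sin(th)-5*np.cos(th)
    y=-172+np.clip((f-.3)/.5,0,1)*10.9
    pts.append((W(x,y,z+112),YAW,0,1)); 
    if i%3==0: print(i,np.round([x,y,z,np.degrees(th)],1))
plan(pts,nd=1)
E
```

```text
0 [ -65.  -172.    70.5    0. ]
3 [ -65.7 -172.    81.5    4.3]
6 [ -62.4 -172.   110.1   15.6]
9 [ -48.4 -169.6  147.6   31.3]
12 [ -21.5 -166.6  183.1   48.6]
15 [  13.  -163.7  208.2   65.1]
18 [  44.5 -161.1  220.5   78.2]
21 [  62.2 -161.1  224.5   85.1]
28 rows
[[0.1, 7.6, 0.0], [0.1, 7.7, -0.1], [0.1, 7.6, 0.0], [0.1, 7.7, 0.0], [0.1, 7.6, 0.0], [-7.5, 0.0, 0.0], [-1.3, 0.0, -0.3], [-3.7, 0.0, -0.3], [-6.0, 0.0, -0.1], [-8.0, 0.0, 0.3], [-9.6, 0.0, 1.0], [-11.0, 0.0, 2.0], [-12.0, 0.4, 3.3], [-12.6, 1.0, 4.6], [-12.8, 1.0, 6.1], [-12.6, 1.0, 7.7], [-12.0, 1.0, 9.0], [-11.0, 0.9, 10.3], [-9.8, 1.0, 11.1], [-8.3, 1.0, 11.6], [-6.9, 1.0, 11.7], [-5.4, 1.0, 11.4], [-4.1, 1.0, 10.6], [-2.9, 0.6, 9.5], [-1.9, 0.0, 7.9], [-1.3, 0.0, 6.0], [-0.7, 0.0, 3.8], [-0.4, 0.0, 1.4]]
[[0.0, 0.0, 0.0], [0.0, 0.001, 0.0], [0.0, 0.0, -0.001], [0.0, 0.0, 0.0], [0.0, 0.0, 0.0], [0.0, 0.0, 0.0], [0.0, 0.0, 0.0], [0.0, 0.0, 0.0], [0.0, 0.0, 0.0], [0.0, 0.0, 0.0], [0.0, 0.0, 0.0], [0.0, 0.0, 0.0], [0.0, 0.0, 0.0], [0.0, 0.0, 0.0], [0.0, 0.0, 0.0], [0.0, 0.0, 0.0], [0.0, 0.0, 0.0], [0.0, 0.0, 0.0], [0.0, 0.0, 0.0], [0.0, 0.0, 0.0], [0.0, 0.0, 0.0], [0.0, 0.0, 0.0], [0.0, 0.0, 0.0], [0.0, 0.0, 0.0], [0.0, 0.0, 0.0], [0.0, 0.0, 0.0], [0.0, 0.0, 0.0], [0.0, 0.0, 0.0]]
end [ 0.6194 -0.0281  0.3369]
```

>>> arm_command(slide=[[0,7.6,0],[0,7.6,0],[0,7.6,0],[0,7.6,0],[0,7.6,0],[-5,0,0],[-2,0,0],[-2,0,0],[-4,0,-0.5],[-5,0,0]], dr=[[0,0,0],[0,0,0],[0,0,0],[0,0,0],[0,0,0],[0,0,0],[0,0,0],[0,0,0],[0,0,0],[0,0,0]], gripper=[0,0,0,0,0,0,0,0,0,0])

```text
time_s: 9.02
ee_pos: [0.4919, -0.0524, 0.1931]
eef_rot: [-0.035, 0.706, 0.036, 0.706]
contact_force: [1.6, -0.8, -2.5]
width: 0.0157
```

```bash
python3 - <<'E'
from sup import *
s=st(); print(Sup(s["ee_pos"]))
im,d=grab_frame("wrist"); cv2.imwrite("pics/wrist5.png",im)
E
```

```text
t 9.025 pos [ 0.4919 -0.0524  0.1931] x [ 0.     0.001 -1.   ] z [0.995 0.101 0.   ] F [ 1.6 -0.8 -2.5] T [-0.34 -0.47 -0.05] w 0.0157
[ -65.8 -172.3  193.1]
```

View pics/wrist5.png

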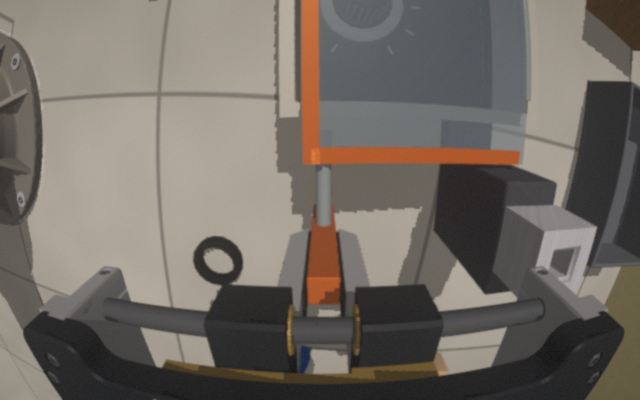

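```bash
python3 - <<'E'
from sup import *
pts=[]
N=22
for i in range(4,N+1):
    f=i/N; th=np.radians(f*f*(3-2*f)*85.7); r=145+5.2*f
    x=80-r*np.cos(th)-5*np.sin(th); z=75.5+r*np.sin(th)-5*np.cos(th)
    y=-172+np.clip((f-.3)/.5,0,1)*10.9
    pts.append((W(x,y,z+112),YAW,0,1)); 
plan(pts,nd=1)
E
```

```text
19 rows
[[-7.8, 0.3, 0.2], [-9.7, 0.0, 1.1], [-11.0, 0.0, 1.9], [-12.0, 0.4, 3.3], [-12.6, 1.0, 4.6], [-12.9, 1.0, 6.2], [-12.6, 1.0, 7.6], [-11.9, 1.0, 9.1], [-11.0, 1.0, 10.2], [-9.8, 1.0, 11.1], [-8.4, 1.0, 11.7], [-6.9, 1.0, 11.7], [-5.4, 1.0, 11.4], [-4.0, 1.0, 10.7], [-2.9, 0.6, 9.4], [-2.0, 0.0, 7.9], [-1.2, 0.0, 6.1], [-0.8, 0.0, 3.8], [-0.3, 0.0, 1.3]]
[[0.0, 0.001, -0.001], [0.0, 0.0, 0.0], [0.0, 0.0, 0.0], [0.0, 0.0, 0.0], [0.0, 0.0, 0.0], [0.0, 0.0, 0.0], [0.0, 0.0, 0.0], [0.0, 0.0, 0.0], [0.0, 0.0, 0.0], [0.0, 0.0, 0.0], [0.0, 0.0, 0.0], [0.0, 0.0, 0.0], [0.0, 0.0, 0.0], [0.0, 0.0, 0.0], [0.0, 0.0, 0.0], [0.0, 0.0, 0.0], [0.0, 0.0, 0.0], [0.0, 0.0, 0.0], [0.0, 0.0, 0.0]]
end [ 0.6196 -0.0281  0.3369]
```

>>> arm_command(slide=[[-7.8,0.3,0.2],[-9.7,0,1.1],[-11,0,1.9],[-12,0.4,3.3],[-12.6,1,4.6],[-12.9,1,6.2],[-12.6,1,7.6],[-11.9,1,9.1],[-11,1,10.2]], dr=[[0,0,0],[0,0,0],[0,0,0],[0,0,0],[0,0,0],[0,0,0],[0,0,0],[0,0,0],[0,0,0]], gripper=[0,0,0,0,0,0,0,0,0])

```text
time_s: 10.2
ee_pos: [0.536, -0.0421, 0.2951]
eef_rot: [-0.036, 0.706, 0.036, 0.706]
contact_force: [0.0, -1.7, -3.6]
width: 0.0155
```

```bash
python3 - <<'E'
from sup import *
s=st(); print(Sup(s["ee_pos"]))
im,d=grab_frame("wrist"); cv2.imwrite("pics/wrist6.png",im)
E
```

```text
t 10.2 pos [ 0.536  -0.0421  0.2951] x [ 0.     0.001 -1.   ] z [0.995 0.102 0.   ] F [ 0.  -1.7 -3.6] T [-0.58  0.22  0.13] w 0.0155
[ -20.9 -166.5  295.1]
```

View pics/wrist6.png

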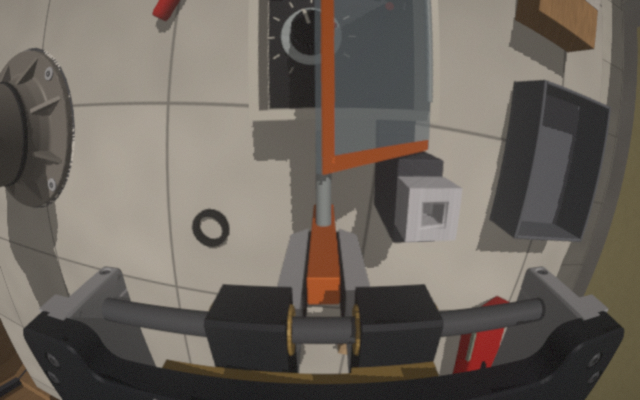

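Cover is riding up on the peg as planned; I can also see the carriage socket at about (433,213). Continuing the arc.

>>> arm_command(slide=[[-9.8,1,11.1],[-8.4,1,11.7],[-6.9,1,11.7],[-5.4,1,11.4],[-4,1,10.7],[-2.9,0.6,9.4],[-2,0,7.9],[-1.2,0,6.1],[-0.8,0,3.8],[-0.3,0,1.3]], dr=[[0,0,0],[0,0,0],[0,0,0],[0,0,0],[0,0,0],[0,0,0],[0,0,0],[0,0,0],[0,0,0],[0,0,0]], gripper=[0,0,0,0,0,0,0,0,0,0])

```text
time_s: 11.5
ee_pos: [0.6195, -0.028, 0.3361]
eef_rot: [-0.035, 0.706, 0.037, 0.706]
contact_force: [-2.3, 0.5, -2.4]
width: 0.0162
```

>>> arm_command(slide=[[0,0,0]], dr=[[0,0,0]], gripper=[0])

```text
time_s: 11.62
ee_pos: [0.6193, -0.028, 0.3361]
eef_rot: [-0.036, 0.706, 0.037, 0.706]
contact_force: [-1.7, 0.3, -2.2]
width: 0.016
```

```bash
python3 - <<'E'
from sup import *
import pickle
s=st(); print(Sup(s["ee_pos"]))
im,d=grab_frame("wrist"); cv2.imwrite("pics/wrist7.png",im); np.save("wrist7.npy",d); pickle.dump((cam("wrist"),s["ee_pos"],s["eef_rot"]),open("cam7.pkl","wb"))
im,d=grab_frame("scene"); cv2.imwrite("pics/scene7.png",cv2.resize(im[80:280,260:460],None,fx=3,fy=3))
E
```

```text
t 11.625 pos [ 0.6193 -0.028   0.3361] x [ 0.     0.001 -1.   ] z [0.995 0.102 0.   ] F [-1.7  0.3 -2.2] T [0.08 0.39 0.13] w 0.016
[  63.5 -161.   336.1]
```

View pics/wrist7.png

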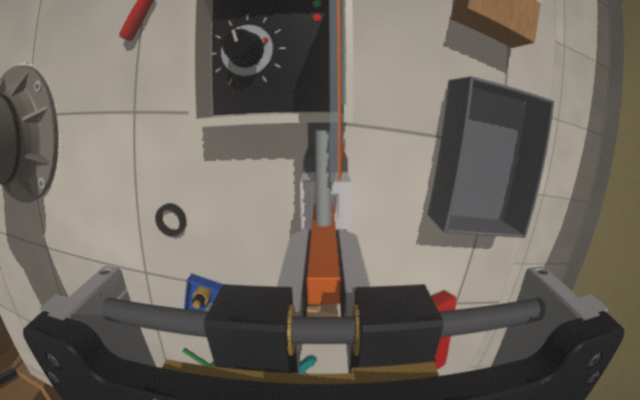

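View pics/scene7.png

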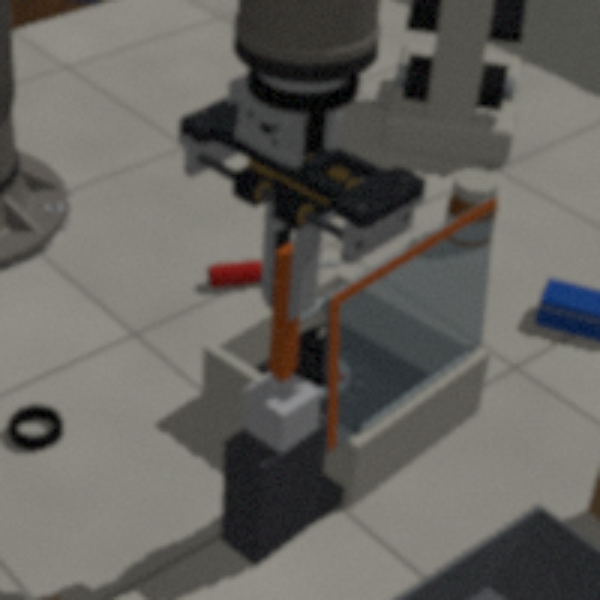

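```bash
python3 - <<'E'
from sup import *
import pickle
c,p,q=pickle.load(open("cam7.pkl","rb")); d=np.load("wrist7.npy"); P=cloud("wrist",d,c)
Rt=R.from_quat(q).as_matrix(); T=(P-np.array(p))@Rt*1000
m=(T[...,0]>170)&(T[...,0]<182)&(abs(T[...,2])<45)&(abs(T[...,1])<50); t=T[m]
print(len(t),"x",np.median(t[:,0]),"z",np.percentile(t[:,2],[1,3,97,99]),"y",np.percentile(t[:,1],[1,3,97,99]))
for y0 in range(-10,30,5):
    k=(t[:,1]>y0)&(t[:,1]<=y0+5)
    if k.sum()>5: print(y0,k.sum(),np.round(np.percentile(t[k,2],[2,98]),1))
h=(T[...,0]>40)&(T[...,0]<44)&(abs(T[...,2])<12)&(abs(T[...,1])<12); t=T[h]; print("prop top",np.percentile(t[:,2],[3,97]),np.percentile(t[:,1],[3,97]))
g=(T[...,0]>104)&(T[...,0]<114)&(abs(T[...,2])<6)&(T[...,1]>10)&(T[...,1]<72); t=T[g]
for y0 in range(8,72,12):
    k=(t[:,1]>y0)&(t[:,1]<=y0+12); print(y0,k.sum(),np.round(np.median(t[k],0),1))
E
```

```text
1487 x 175.78789270062015 z [-20.38060245 -19.5733778   23.0876068   23.6358662 ] y [-22.9899863  -21.60492907  20.2018269   20.50866037]
-10 144 [-20.5  23.6]
-5 165 [-20.5  23.5]
0 157 [-20.4  23.3]
5 194 [-20.2  23.2]
10 191 [-20.2  23.1]
15 210 [-20.1  22.9]
20 59 [-20.1  22.9]
prop top [-8.96825039  8.97246398] [-8.44781208  9.15167154]
8 215 [108.2  15.   -0.2]
20 264 [108.3  26.1  -0.2]
32 273 [108.4  38.   -0.8]
44 279 [108.3  50.   -0.8]
56 289 [108.5  61.9  -0.8]
68 23 [109.8  68.5  -0.8]
```

>>> arm_command(slide=[[0,0,1.5],[4,0,0],[5,0,0],[5,0,0],[4,0,0],[4,0,0],[4,0,0]], dr=[[0,0,0],[0,0,0],[0,0,0],[0,0,0],[0,0,0],[0,0,0],[0,0,0]], gripper=[0,0,0,0,0,0,0])

```text
time_s: 12.6
ee_pos: [0.6209, -0.0279, 0.3098]
eef_rot: [-0.036, 0.706, 0.036, 0.706]
contact_force: [-2.6, -0.4, 0.3]
width: 0.0162
```

>>> arm_command(slide=[[4,0,0],[4,0,0],[3,0,0],[1,0,0]], dr=[[0,0,0],[0,0,0],[0,0,0],[0,0,0]], gripper=[0,0,0,0])

```text
time_s: 13.1
ee_pos: [0.6208, -0.0279, 0.2979]
eef_rot: [-0.036, 0.706, 0.036, 0.706]
contact_force: [-3.6, -0.7, 0.5]
width: 0.016
```

>>> arm_command(slide=[[1,0,0],[0,0,0]], dr=[[0,0,0],[0,0,0]], gripper=[0,0])

```text
time_s: 13.35
ee_pos: [0.6209, -0.0278, 0.2971]
eef_rot: [-0.036, 0.706, 0.036, 0.706]
contact_force: [-2.9, -0.9, -1.8]
width: 0.0162
```

```bash
python3 - <<'E'
from sup import *
s=st(); print(Sup(s["ee_pos"]))
E
```

```text
t 13.35 pos [ 0.6209 -0.0278  0.2971] x [ 0.     0.001 -1.   ] z [0.995 0.102 0.   ] F [-2.9 -0.9 -1.8] T [-0.17  0.6   0.15] w 0.0162
[  65.  -161.   297.1]
```

>>> arm_command(slide=[[1,0,0],[1,0,0],[0,0,0]], dr=[[0,0,0],[0,0,0],[0,0,0]], gripper=[0,0,0])

```text
time_s: 13.72
ee_pos: [0.6209, -0.0279, 0.295]
eef_rot: [-0.036, 0.706, 0.036, 0.706]
contact_force: [-2.0, -0.3, -1.0]
width: 0.0159
```

>>> arm_command(slide=[[1,0,0],[0,0,0]], dr=[[0,0,0],[0,0,0]], gripper=[0,0])

```text
time_s: 13.98
ee_pos: [0.6209, -0.0279, 0.2947]
eef_rot: [-0.036, 0.706, 0.036, 0.706]
contact_force: [-5.1, -0.3, 8.1]
width: 0.016
```

>>> arm_command(slide=[[1,0,0],[0,0,0]], dr=[[0,0,0],[0,0,0]], gripper=[0,0])

```text
time_s: 14.22
ee_pos: [0.6209, -0.0277, 0.2946]
eef_rot: [-0.036, 0.706, 0.036, 0.707]
contact_force: [-9.5, -0.9, 19.0]
width: 0.0156
```

>>> arm_command(slide=[[-1.5,0,0],[0,0,0]], dr=[[0,0,0],[0,0,0]], gripper=[0,0])

```text
time_s: 14.48
ee_pos: [0.621, -0.0278, 0.2948]
eef_rot: [-0.036, 0.706, 0.036, 0.706]
contact_force: [-3.8, -0.3, 4.0]
width: 0.0158
```

>>> arm_command(slide=[[0,0,0],[0,0,0],[0,0,0],[0,0,0]], dr=[[0,0,0],[0,0,0],[0,0,0],[0,0,0]], gripper=[0.25,0.3,0.4,0.5])

```text
time_s: 14.98
ee_pos: [0.621, -0.0278, 0.2946]
eef_rot: [-0.036, 0.706, 0.036, 0.706]
contact_force: [0.5, -0.2, -0.5]
width: 0.044
```

```bash
python3 - <<'E'
from sup import *
import pickle
s=st(); print(Sup(s["ee_pos"]))
im,d=grab_frame("wrist"); cv2.imwrite("pics/wrist8.png",im); P=cloud("wrist",d)
Rt=R.from_quat(s["eef_rot"]).as_matrix(); T=(P-np.array(s["ee_pos"]))@Rt*1000
h=(T[...,0]>34)&(T[...,0]<52)&(abs(T[...,2])<14)&(abs(T[...,1])<14); t=T[h]; print("prop top",np.percentile(t[:,0],[5,50]),np.percentile(t[:,2],[3,97]),np.percentile(t[:,1],[3,97]))
g=(T[...,0]>100)&(T[...,0]<120)&(abs(T[...,2])<10)&(T[...,1]>10)&(T[...,1]<72); t=T[g]
for y0 in range(8,72,12):
    k=(t[:,1]>y0)&(t[:,1]<=y0+12); print(y0,k.sum(),np.round(np.median(t[k],0),1))
im,d=grab_frame("scene"); cv2.imwrite("pics/scene8.png",cv2.resize(im[80:280,260:460],None,fx=3,fy=3))
E
```

```text
t 14.975 pos [ 0.621  -0.0278  0.2946] x [ 0.     0.001 -1.   ] z [0.995 0.102 0.   ] F [ 0.5 -0.2 -0.5] T [-0.03 -0.11  0.08] w 0.044
[  65.1 -161.   294.6]
prop top [41.41008436 42.49006481] [-8.13508459  6.85270426] [-7.36627741  8.49333669]
8 215 [108.2  15.1  -2.1]
20 149 [108.5  23.3  -2. ]
32 21 [108.9  41.6   4.3]
44 94 [108.2  49.9   3.6]
56 96 [107.9  61.9   2.9]
68 31 [108.2  69.9   2.9]
```

View pics/wrist8.png

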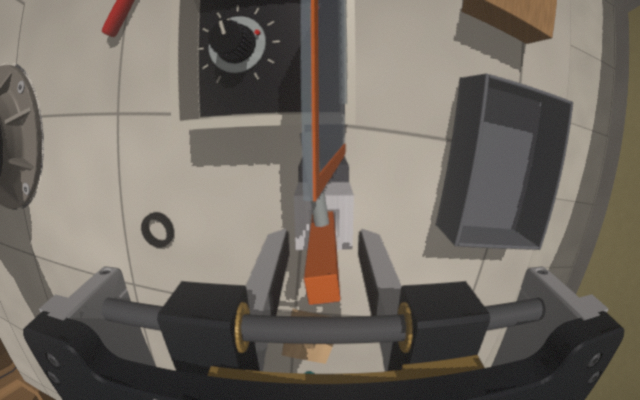

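View pics/scene8.png

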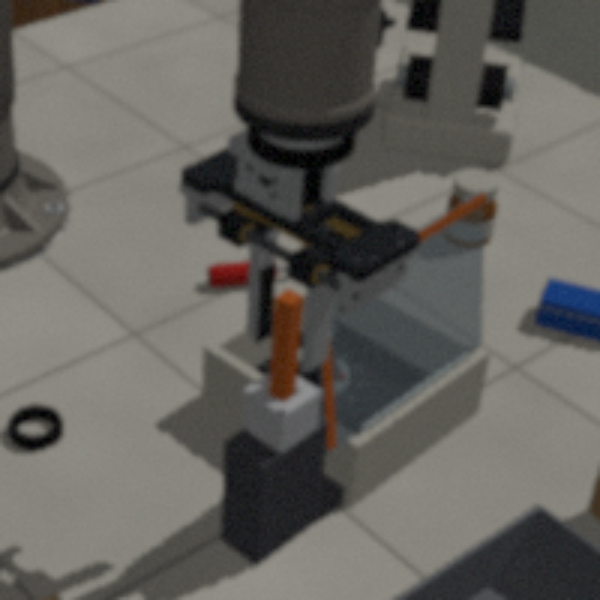

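>>> arm_command(slide=[[0,0,0],[-15,0,0],[-30,0,0],[-40,0,0],[-40,0,0],[0,0,-20],[0,30,-40],[0,20,-40],[0,0,0]], dr=[[0,0,0],[0,0,0],[0,0,0],[0,0,0],[0,0,0],[0,0,0],[0,0,0],[0,0,0],[0,0,0]], gripper=[0.6,0.6,0.6,0.6,0.6,0.6,0.6,0.6,0.6])

```text
time_s: 16.2
ee_pos: [0.5143, 0.013, 0.4215]
eef_rot: [-0.037, 0.705, 0.037, 0.707]
contact_force: [-0.1, -1.4, 0.7]
width: 0.0563
```

```bash
python3 - <<'E'
from sup import *
import pickle
s=st(); print(Sup(s["ee_pos"]),np.round(s["qpos"],2))
im,d=grab_frame("wrist"); cv2.imwrite("pics/wrist9.png",im); np.save("wrist9.npy",d); pickle.dump((cam("wrist"),s["ee_pos"],s["eef_rot"]),open("cam9.pkl","wb"))
for t in ["dial","pointer","stop_post"]:
    print(t,[(round(b["score"],2),np.round(b["rect"],1).tolist()) for b in boxes_of(t,"wrist")][:3])
im,d=grab_frame("scene"); cv2.imwrite("pics/scene9.png",cv2.resize(im[80:280,260:460],None,fx=3,fy=3))
E
```

```text
t 16.2 pos [0.5143 0.013  0.4215] x [ 0.002  0.    -1.   ] z [0.995 0.104 0.002] F [-0.1 -1.4  0.7] T [-0.04 -0.11 -0.03] w 0.0563
[ -36.8 -109.5  421.5] [ 0.36  0.11 -0.55  1.78  0.06  1.27 -0.1 ]
dial [(0.68, [309.4, 75.3, 340.7, 105.8])]
pointer [(0.65, [308.6, 75.9, 339.1, 103.4]), (0.23, [400.3, 173.3, 437.3, 264.7])]
stop_post [(0.56, [303.7, 72.4, 346.7, 113.4]), (0.27, [308.1, 72.0, 339.3, 102.9])]
```

View pics/wrist9.png

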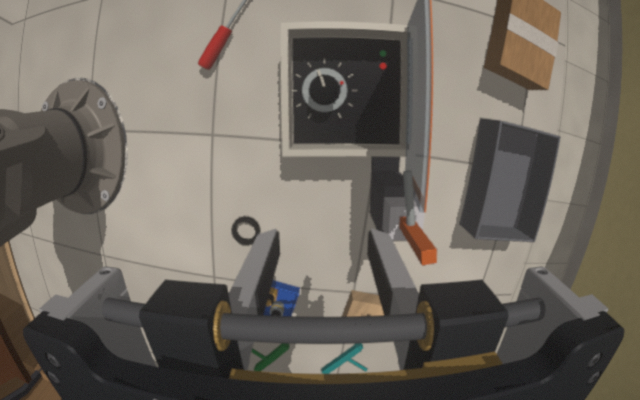

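View pics/scene9.png

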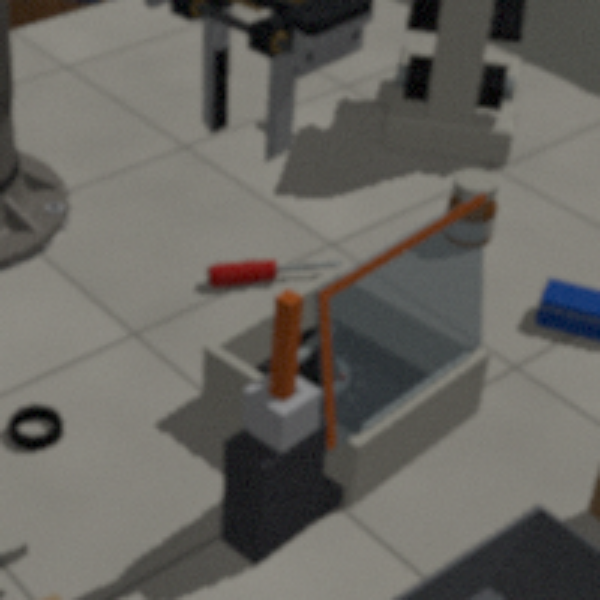

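```bash
python3 - <<'E'
from sup import *
import pickle
c,p,q=pickle.load(open("cam9.pkl","rb")); d=np.load("wrist9.npy"); P=cloud("wrist",d,c); im=cv2.imread("pics/wrist9.png")
X=(P[...,:2]-O)@ex*1000; Y=(P[...,:2]-O)@ey*1000; z=P[...,2]*1000
m=(z>60)&(z<76)&(X>-70)&(X<0)&(abs(Y)<35); print("dial top",m.sum(),"z",np.median(z[m]),"X",np.percentile(X[m],[2,50,98]),"Y",np.percentile(Y[m],[2,50,98]))
hsv=cv2.cvtColor(im,cv2.COLOR_BGR2HSV); H=hsv[...,0];S=hsv[...,1];V=hsv[...,2]
U,VV=np.meshgrid(np.arange(640),np.arange(400)); reg=(U>295)&(U<355)&(VV>60)&(VV<120)
r=reg&((H<8)|(H>170))&(S>110); print("red",r.sum(),np.c_[U[r],VV[r],X[r],Y[r],z[r],S[r]].round(1)[:20])
w=reg&(V>140)&(X>-60)&(X<0); print("white",np.c_[U[w],VV[w],X[w],Y[w],z[w]].round(1)[:30] if w.sum() else 0)
cv2.imwrite("pics/w9z.png",cv2.resize(im[60:120,295:355],None,fx=10,fy=10,interpolation=cv2.INTER_CUBIC))
# profile
rr=np.hypot(X+35,Y); 
for a0 in range(0,36,3):
    k=(rr>=a0)&(rr<a0+3)&reg; print(a0,k.sum(),np.percentile(z[k],[5,50,95]).round(1))
E
```

```text
dial top 590 z 68.06584456522788 X [-50.50648112 -33.92214758 -16.02112847] Y [-17.58905898  -0.6617341   16.58721558]
red 8 [[341.   81.   -8.5  12.3  33.9 115. ]
 [340.   82.   -9.9  10.9  31.9 119. ]
 [341.   82.   -8.4  10.9  32.2 162. ]
 [342.   82.   -7.   10.8  33.2 151. ]
 [340.   83.   -9.9   9.4  31.3 117. ]
 [341.   83.   -8.5   9.3  32.8 160. ]
 [342.   83.   -6.9   9.4  31.9 140. ]
 [341.   84.   -8.4   7.8  32.5 115. ]]
white [[320.   69.  -39.9  31.6  24.7]
 [321.   69.  -38.4  31.6  24.2]
 [322.   69.  -36.9  31.3  27.3]
 [323.   69.  -35.3  31.7  23.5]
 [324.   69.  -33.8  31.4  26. ]
 [325.   69.  -32.3  31.4  26.2]
 [326.   69.  -30.8  31.6  24.4]
 [327.   69.  -29.3  31.5  25.8]
 [328.   69.  -27.8  31.3  27.1]
 [316.   70.  -45.9  29.8  26.4]
 [317.   70.  -44.4  29.9  25.4]
 [318.   70.  -42.8  29.2  31.2]
 [319.   70.  -41.3  29.2  31.2]
 [320.   70.  -39.9  30.   24.6]
 [321.   70.  -38.4  30.   25. ]
 [322.   70.  -36.9  30.1  24.1]
 [323.   70.  -35.3  29.9  25.9]
 [324.   70.  -33.8  30.   24.7]
 [325.   70.  -32.3  29.9  25.5]
 [326.   70.  -30.8  30.   24.9]
 [327.   70.  -29.3  29.9  25.4]
 [328.   70.  -27.8  29.8  26.3]
 [329.   70.  -26.3  30.   25.1]
 [330.   70.  -24.7  30.1  24.2]
 [331.   70.  -23.2  30.   25.5]
 [315.   71.  -47.4  28.1  28. ]
 [316.   71.  -45.9  28.4  25.5]
 [317.   71.  -44.3  27.8  30.7]
 [318.   71.  -42.8  27.7  31.2]
 [319.   71.  -41.3  27.5  33.2]]
0 14 [67.4 68.5 70. ]
3 44 [67.3 68.2 69.7]
6 70 [67.3 68.3 69.5]
9 99 [66.9 68.3 69.7]
12 137 [66.8 68.1 69.4]
15 145 [65.7 68.1 69.5]
18 127 [30.5 64.9 68.8]
21 141 [24.2 30.7 32.9]
24 206 [ 23.9  25.4 503.7]
27 226 [23.7 25.2 30.6]
30 240 [22.2 25.1 27.3]
33 262 [20.  22.1 26.3]
```

View pics/w9z.png

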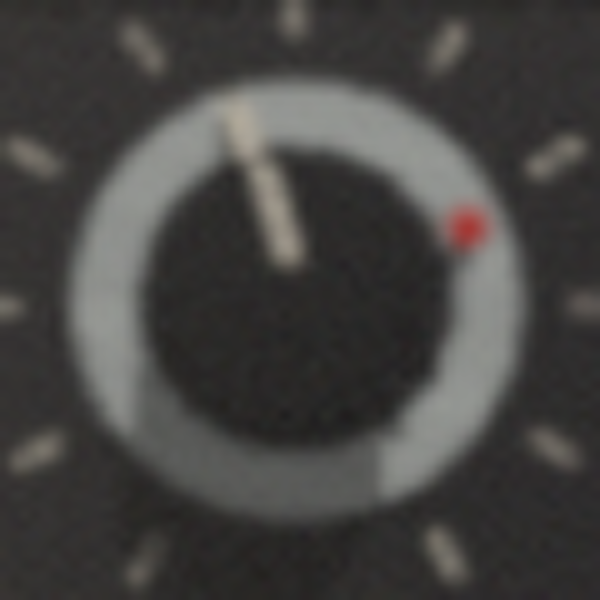

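```bash
python3 - <<'E'
from sup import *
plan([(W(-34,-0.5,300),YAW+107,0,10)],nd=0)
E
```

```text
10 rows
[[12.0, 11.0, 0.0], [12.0, 11.0, 2.0], [12.0, 10.0, 4.0], [12.0, 10.0, 6.0], [12.0, 8.0, 8.0], [12.0, 6.0, 9.0], [12.0, 5.0, 10.0], [12.0, 3.0, 10.0], [12.0, 1.0, 12.0], [12.0, -1.0, 11.0]]
[[-0.187, 0.0, 0.0], [-0.187, 0.0, 0.0], [-0.187, 0.001, 0.0], [-0.186, 0.0, 0.0], [-0.187, 0.0, 0.0], [-0.187, 0.0, 0.0], [-0.187, 0.001, 0.0], [-0.187, 0.0, -0.001], [-0.187, 0.0, 0.0], [-0.186, 0.0, 0.0]]
end [0.5057 0.1221 0.2999]
```

>>> arm_command(slide=[[12,11,0],[12,11,2],[12,10,4],[12,10,6],[12,8,8],[12,6,9],[12,5,10],[12,3,10],[12,1,12],[12,-1,11]], dr=[[-0.187,0,0],[-0.187,0,0],[-0.187,0,0],[-0.186,0,0],[-0.187,0,0],[-0.187,0,0],[-0.187,0,0],[-0.187,0,0],[-0.187,0,0],[-0.186,0,0]], gripper=[0.7,0.7,0.7,0.7,0.7,0.7,0.7,0.7,0.7,0.7])

```text
time_s: 17.7
ee_pos: [0.5055, 0.1228, 0.2992]
eef_rot: [-0.59, 0.389, 0.591, 0.39]
contact_force: [-0.6, 0.8, 0.4]
width: 0.0659
```

>>> arm_command(slide=[[0,0,0],[0,0,0]], dr=[[0,0,0],[0,0,0]], gripper=[0.7,0.7])

```text
time_s: 17.95
ee_pos: [0.5055, 0.1221, 0.3]
eef_rot: [-0.588, 0.392, 0.589, 0.393]
contact_force: [0.5, 0.5, -0.3]
width: 0.0659
```

```bash
python3 - <<'E'
from sup import *
import pickle
s=st(); print(Sup(s["ee_pos"]),np.round(s["qpos"],2))
im,d=grab_frame("wrist"); cv2.imwrite("pics/wrist10.png",im); P=cloud("wrist",d)
X=(P[...,:2]-O)@ex*1000; Y=(P[...,:2]-O)@ey*1000; z=P[...,2]*1000
m=(z>63)&(z<73)&(X>-70)&(X<0)&(abs(Y)<35); print("dial top",m.sum(),"X",np.percentile(X[m],[1,50,99]),"Y",np.percentile(Y[m],[1,50,99]))
E
```

```text
t 17.95 pos [0.5055 0.1221 0.3   ] x [ 0.     0.002 -1.   ] z [-0.384  0.923  0.002] F [ 0.5  0.5 -0.3] T [ 0.07 -0.08 -0.04] w 0.0659
[-3.45e+01 -1.00e-01  3.00e+02] [ 0.35  0.27 -0.82  1.91  0.22  1.05  1.4 ]
dial top 1002 X [-53.09982612 -35.88309111 -17.4320471 ] Y [-17.53909372   0.28997085  18.03980409]
```

View pics/wrist10.png

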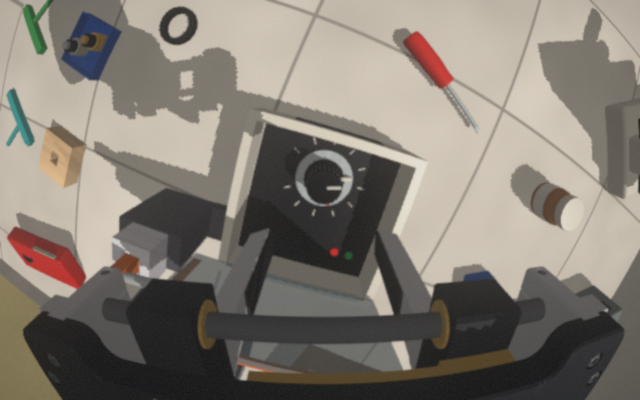

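>>> arm_command(slide=[[40,0,0],[40,0,0],[40,0,0],[25,0,0],[12,0,0],[6,0,0],[1,0,0],[0,0,0]], dr=[[0,0,0],[0,0,0],[0,0,0],[0,0,0],[0,0,0],[0,0,0],[0,0,0],[0,0,0]], gripper=[0.7,0.7,0.7,0.7,0.7,0.7,0.7,0.7])

```text
time_s: 19.0
ee_pos: [0.5054, 0.1228, 0.1365]
eef_rot: [0.589, -0.39, -0.589, -0.392]
contact_force: [0.2, -0.1, 0.0]
width: 0.0658
```

```bash
python3 - <<'E'
from sup import *
s=st(); print(Sup(s["ee_pos"]),np.round(s["qpos"],2))
im,d=grab_frame("wrist"); cv2.imwrite("pics/wrist11.png",im)
E
```

```text
t 19.0 pos [0.5054 0.1228 0.1365] x [ 0.001  0.001 -1.   ] z [-0.388  0.922  0.001] F [ 0.2 -0.1  0. ] T [ 0.12 -0.21 -0.02] w 0.0658
[-34.5   0.6 136.5] [ 0.21  0.49 -0.7   2.05  0.46  0.76  1.2 ]
```

View pics/wrist11.png

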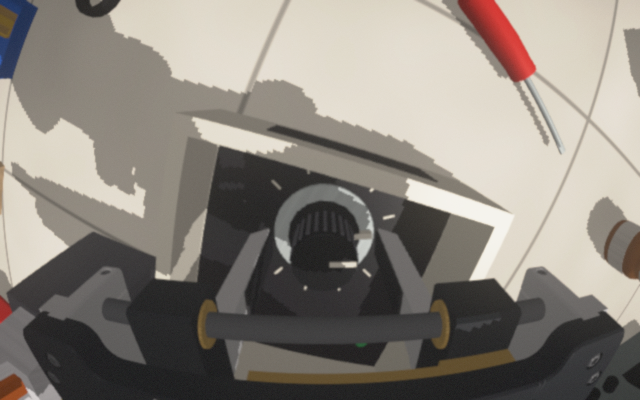

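>>> arm_command(slide=[[0,0,0],[0,0,0],[0,0,0],[0,0,0]], dr=[[0,0,0],[0,0,0],[0,0,0],[0,0,0]], gripper=[0.5,0.39,0.39,0.39])

```text
time_s: 19.55
ee_pos: [0.505, 0.1228, 0.1358]
eef_rot: [-0.589, 0.391, 0.589, 0.391]
contact_force: [-0.7, -0.0, 2.8]
width: 0.0377
```

>>> arm_command(slide=[[0,0,0],[0,0,0]], dr=[[0.05,0,0],[0,0,0]], gripper=[0.39,0.39])

```text
time_s: 19.8
ee_pos: [0.505, 0.1228, 0.1358]
eef_rot: [-0.579, 0.405, 0.579, 0.406]
contact_force: [-0.7, -0.2, 2.1]
width: 0.0379
```

```bash
python3 - <<'E'
from sup import *
s=st(); print(Sup(s["ee_pos"]),np.degrees(np.arctan2(*R.from_quat(s["eef_rot"]).as_matrix()[[1,0],2])))
E
```

```text
t 19.8 pos [0.505  0.1228 0.1358] x [ 0.     0.001 -1.   ] z [-0.342  0.94   0.001] F [-0.7 -0.2  2.1] T [ 0.11 -0.02 -0.09] w 0.0379
[-34.9   0.7 135.8] 110.00777313797904
```

>>> arm_command(slide=[[0,0,0],[0,0,0],[0,0,0],[0,0,0],[0,0,0],[0,0,0]], dr=[[0.1,0,0],[0.1,0,0],[0.1,0,0],[0.1,0,0],[0.1,0,0],[0.05,0,0]], gripper=[0.39,0.39,0.39,0.39,0.39,0.39])

```text
time_s: 20.55
ee_pos: [0.505, 0.123, 0.1358]
eef_rot: [-0.447, 0.547, 0.447, 0.548]
contact_force: [-0.9, 1.5, 1.1]
width: 0.0374
```

```bash
python3 - <<'E'
from sup import *
s=st(); print(Sup(s["ee_pos"]),np.degrees(np.arctan2(*R.from_quat(s["eef_rot"]).as_matrix()[[1,0],2])))
im,d=grab_frame("wrist"); cv2.imwrite("pics/wrist12.png",im)
E
```

```text
t 20.55 pos [0.505  0.123  0.1358] x [ 0.     0.001 -1.   ] z [0.2   0.98  0.002] F [-0.9  1.5  1.1] T [ 0.23 -0.07  0.02] w 0.0374
[-34.9   0.9 135.8] 78.44348733796927
```

View pics/wrist12.png

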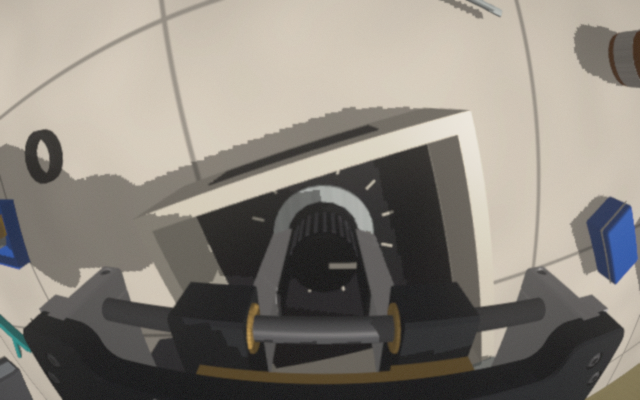

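>>> arm_command(slide=[[0,0,0],[0,0,0],[0,0,0],[0,0,0],[0,0,0],[0,0,0],[0,0,0]], dr=[[0,0,0],[0,0,0],[-0.15,0,0],[-0.18,0,0],[-0.15,0,0],[-0.12,0,0],[0,0,0]], gripper=[0.55,0.6,0.6,0.6,0.6,0.6,0.6])

```text
time_s: 21.48
ee_pos: [0.505, 0.1225, 0.1357]
eef_rot: [-0.589, 0.391, 0.589, 0.392]
contact_force: [0.8, -0.1, -0.1]
width: 0.056
```

```bash
python3 - <<'E'
from sup import *
s=st(); print(Sup(s["ee_pos"]),np.degrees(np.arctan2(*R.from_quat(s["eef_rot"]).as_matrix()[[1,0],2])))
im,d=grab_frame("wrist"); cv2.imwrite("pics/wrist13.png",im); P=cloud("wrist",d)
X=(P[...,:2]-O)@ex*1000; Y=(P[...,:2]-O)@ey*1000; z=P[...,2]*1000
m=(z>63)&(z<73)&(X>-60)&(X<-10)&(abs(Y)<25); print("dial top",m.sum(),"X",np.percentile(X[m],[1,50,99]),"Y",np.percentile(Y[m],[1,50,99]))
cv2.imwrite("pics/w13z.png",cv2.resize(im[170:310,250:400],None,fx=4,fy=4,interpolation=cv2.INTER_CUBIC))
E
```

```text
t 21.475 pos [0.505  0.1225 0.1357] x [-0.     0.002 -1.   ] z [-0.388  0.922  0.002] F [ 0.8 -0.1 -0.1] T [ 0.08 -0.13 -0.04] w 0.056
[-34.9   0.4 135.7] 112.84329728999876
dial top 3350 X [-53.30955861 -37.19308258 -18.07296314] Y [-17.74327512   0.0324405   18.13911363]
```

View pics/w13z.png

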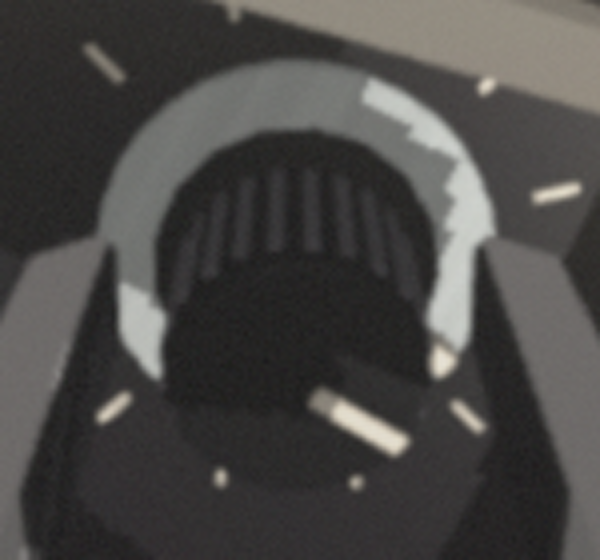

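>>> arm_command(slide=[[0,0,0],[0,0,0],[0,0,0],[0,0,0],[0,0,0],[0,0,0],[0,0,0],[0,0,0]], dr=[[0,0,0],[0,0,0],[0,0,0],[0.1,0,0],[0.1,0,0],[0.1,0,0],[0.05,0,0],[0,0,0]], gripper=[0.45,0.39,0.39,0.39,0.39,0.39,0.39,0.39])

```text
time_s: 22.52
ee_pos: [0.505, 0.1229, 0.1358]
eef_rot: [-0.512, 0.487, 0.512, 0.488]
contact_force: [-0.2, 0.4, -0.9]
width: 0.0372
```

```bash
cat > tq.py <<'E'
from sup import *
s=st(); print(np.round(s["torque"],3), np.round(s["joint_torque"],2), Sup(s["ee_pos"]),np.degrees(np.arctan2(*R.from_quat(s["eef_rot"]).as_matrix()[[1,0],2])))
E
python3 tq.py
```

```text
t 22.525 pos [0.505  0.1229 0.1358] x [ 0.     0.001 -1.   ] z [-0.049  0.999  0.001] F [-0.2  0.4 -0.9] T [ 0.2  -0.17 -0.05] w 0.0372
[ 0.198 -0.174 -0.051] [-8.000e-02 -7.770e+01 -9.280e+00 -3.125e+01 -1.000e-02  1.500e-01
 -8.000e-01] [-34.9   0.8 135.8] 92.82286483941994
```

>>> arm_command(slide=[[0,0,0],[0,0,0],[0,0,0]], dr=[[0.04,0,0],[0.04,0,0],[0,0,0]], gripper=[0.39,0.39,0.39])

```text
time_s: 22.9
ee_pos: [0.505, 0.1229, 0.1358]
eef_rot: [-0.492, 0.507, 0.492, 0.508]
contact_force: [-0.6, 2.5, 0.5]
width: 0.0376
```

```bash
python3 tq.py
python3 - <<'E'
from sup import *
im,d=grab_frame("top"); cv2.imwrite("pics/top14.png",cv2.resize(im[140:250,240:360],None,fx=5,fy=5,interpolation=cv2.INTER_CUBIC))
im,d=grab_frame("scene"); cv2.imwrite("pics/scene14.png",cv2.resize(im[120:240,280:440],None,fx=5,fy=5,interpolation=cv2.INTER_CUBIC))
E
```

```text
t 22.9 pos [0.505  0.1229 0.1358] x [ 0.     0.002 -1.   ] z [0.032 0.999 0.002] F [-0.6  2.5  0.5] T [ 0.48 -0.05 -0.06] w 0.0376
[ 0.484 -0.051 -0.059] [  0.82 -77.47  -8.12 -31.05   0.34   0.38  -0.59] [-34.9   0.8 135.8] 88.18624704310511
```

View pics/scene14.png

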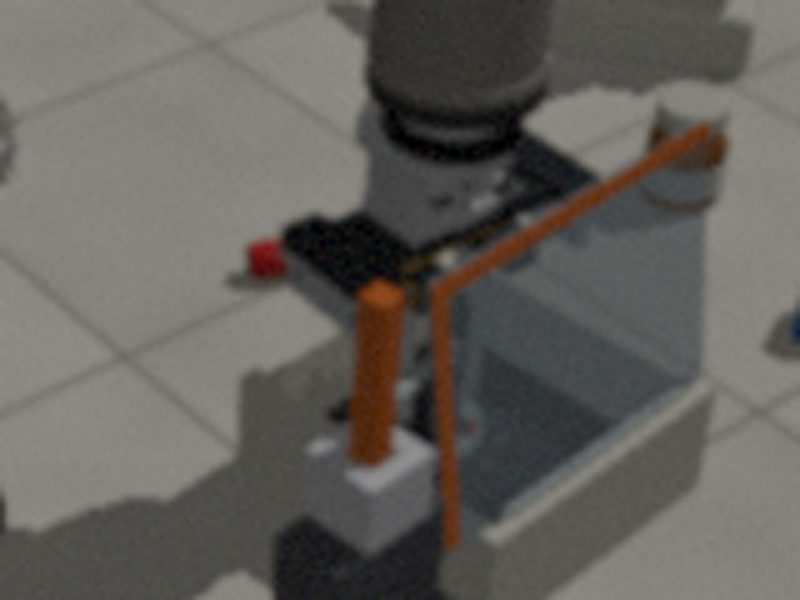

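>>> arm_command(slide=[[0,0,0],[0,0,0]], dr=[[0.04,0,0],[0,0,0]], gripper=[0.39,0.39])

```text
time_s: 23.25
ee_pos: [0.505, 0.1229, 0.1358]
eef_rot: [-0.481, 0.517, 0.482, 0.518]
contact_force: [-1.1, 3.5, -0.0]
width: 0.0376
```

```bash
python3 tq.py
```

```text
t 23.25 pos [0.505  0.1229 0.1358] x [ 0.     0.001 -1.   ] z [0.072 0.997 0.002] F [-1.1  3.5 -0. ] T [ 0.74  0.02 -0.06] w 0.0376
[ 0.74   0.017 -0.059] [  1.43 -77.39  -7.32 -30.84   0.57   0.59  -0.53] [-34.9   0.8 135.8] 85.88005552282428
```

>>> arm_command(slide=[[0,0,0],[0,0,0]], dr=[[0.03,0,0],[0,0,0]], gripper=[0.39,0.39])

```text
time_s: 23.5
ee_pos: [0.505, 0.1229, 0.1358]
eef_rot: [-0.474, 0.524, 0.474, 0.525]
contact_force: [-0.6, 3.9, 0.1]
width: 0.0375
```

```bash
python3 tq.py
```

```text
t 23.5 pos [0.505  0.1229 0.1358] x [ 0.     0.001 -1.   ] z [0.101 0.995 0.002] F [-0.6  3.9  0.1] T [ 0.97 -0.01 -0.08] w 0.0375
[ 0.967 -0.011 -0.085] [  1.75 -77.38  -6.82 -30.67   0.72   0.76  -0.38] [-34.9   0.8 135.8] 84.17887820869763
```

```bash
python3 - <<'E'
from sup import *
im,d=grab_frame("wrist"); cv2.imwrite("pics/w15z.png",cv2.resize(im[170:310,250:400],None,fx=4,fy=4,interpolation=cv2.INTER_CUBIC))
E
```

```text
(no output)
```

View pics/w15z.png

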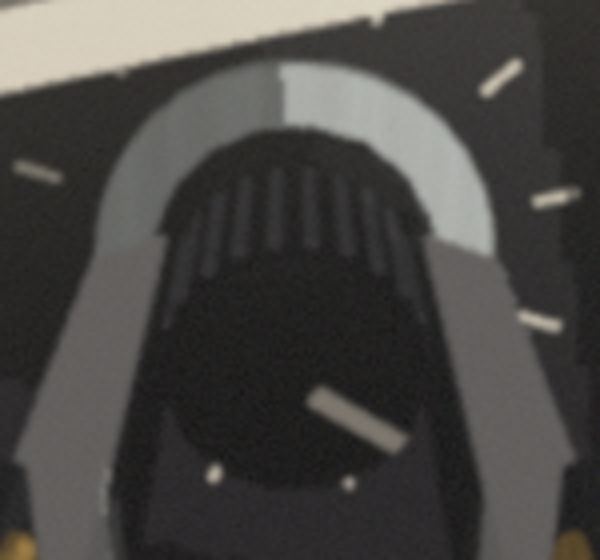

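>>> arm_command(slide=[[0,0,0],[0,0,0],[-20,0,0],[-50,0,0],[-50,0,0],[-40,0,0],[0,0,0],[0,0,0]], dr=[[0,0,0],[0,0,0],[0,0,0],[-0.1,0,0],[-0.15,0,0],[-0.15,0,0],[-0.1,0,0],[0,0,0]], gripper=[0.55,0.6,0.6,0.6,0.6,0.6,0.6,0.6])

```text
time_s: 24.55
ee_pos: [0.5049, 0.1224, 0.2971]
eef_rot: [0.589, -0.391, -0.589, -0.392]
contact_force: [-0.3, 0.0, -0.8]
width: 0.0564
```

```bash
cat > dial.py <<'E'
from sup import *
s=st(); print(Sup(s["ee_pos"]))
im,d=grab_frame("wrist"); c=cam("wrist"); P=cloud("wrist",d,c)
import sys; tag=sys.argv[1]
cv2.imwrite(f"pics/wrist{tag}.png",im)
X=(P[...,:2]-O)@ex*1000; Y=(P[...,:2]-O)@ey*1000; z=P[...,2]*1000
m=(z>63)&(z<73)&(X>-60)&(X<-10)&(abs(Y)<25); cx=(np.percentile(X[m],1)+np.percentile(X[m],99))/2; cy=(np.percentile(Y[m],1)+np.percentile(Y[m],99))/2; print("dial",cx,cy)
# rectified metric image at z=31mm
xs=np.arange(-75,10,.2); ys=np.arange(-42,42,.2)
gx,gy=np.meshgrid(xs,ys,indexing='ij'); W3=np.c_[(O+(gx.ravel()[:,None]*ex+gy.ravel()[:,None]*ey)/1000),np.full(gx.size,.031)]
p=W3@c[1].T+c[2]; r=np.hypot(p[:,0],p[:,1]); th=np.arctan2(r,p[:,2]); K=c[0]
u=(K[0,0]*p[:,0]/r*th+K[0,2]).reshape(gx.shape).astype(np.float32); v=(K[1,1]*p[:,1]/r*th+K[1,2]).reshape(gx.shape).astype(np.float32)
rec=cv2.remap(im,u,v,cv2.INTER_CUBIC)[::-1,::-1]  # up=+x, left=+y
cv2.imwrite(f"pics/rec{tag}.png",cv2.resize(rec,None,fx=1.35,fy=1.35))
hsv=cv2.cvtColor(im,cv2.COLOR_BGR2HSV); H=hsv[...,0];S=hsv[...,1]
rr=np.hypot(X-cx,Y-cy); k=(rr<35)&(rr>18)&((H<8)|(H>170))&(S>110)&(z<45); print("red px",k.sum(), np.median(X[k]) if k.any() else 0, np.median(Y[k]) if k.any() else 0)
E
python3 dial.py 16
```

```text
t 24.55 pos [0.5049 0.1224 0.2971] x [ 0.002  0.001 -1.   ] z [-0.388  0.922  0.   ] F [-0.3  0.  -0.8] T [ 0.06 -0.1   0.01] w 0.0564
[-35.1   0.3 297.1]
dial -35.56324956822695 0.540584047148311
red px 0 0 0
```

View pics/rec16.png

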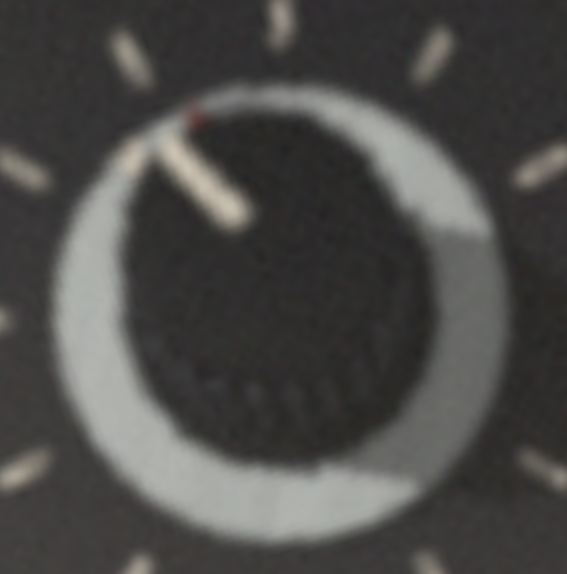

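View pics/wrist16.png

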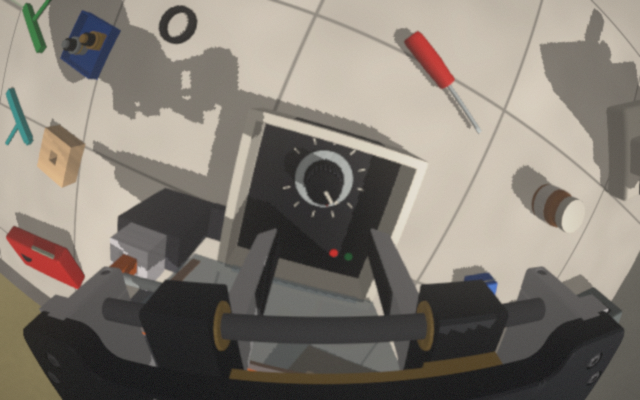

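>>> arm_command(slide=[[40,0,0],[40,0,0],[40,0,0],[23,0.5,0],[12,0,0],[5,0,0],[1,0,0],[0,0,0]], dr=[[0,0,0],[0,0,0],[0,0,0],[0,0,0],[0,0,0],[0,0,0],[0,0,0],[0,0,0]], gripper=[0.6,0.6,0.6,0.6,0.6,0.6,0.6,0.6])

```text
time_s: 25.6
ee_pos: [0.5049, 0.1226, 0.1355]
eef_rot: [0.589, -0.39, -0.589, -0.392]
contact_force: [-0.5, 0.3, 0.2]
width: 0.0569
```

>>> arm_command(slide=[[0,0,0],[0,0,0],[0,0,0],[0,0,0]], dr=[[0,0,0],[0,0,0],[0,0,0],[0,0,0]], gripper=[0.45,0.39,0.39,0.39])

```text
time_s: 26.1
ee_pos: [0.5046, 0.1227, 0.135]
eef_rot: [-0.589, 0.39, 0.589, 0.391]
contact_force: [-1.3, 0.4, 5.4]
width: 0.0374
```

```bash
python3 tq.py
```

```text
t 26.1 pos [0.5046 0.1227 0.135 ] x [ 0.001  0.001 -1.   ] z [-0.389  0.921  0.001] F [-1.3  0.4  5.4] T [ 0.01  0.14 -0.03] w 0.0374
[ 0.012  0.142 -0.025] [ 1.300e-01 -7.494e+01 -1.049e+01 -3.020e+01  1.900e-01 -2.100e-01
  3.000e-02] [-35.3   0.6 135. ] 112.86308155456275
```

>>> arm_command(slide=[[0,0,0],[0,0,0],[0,0,0]], dr=[[0.05,0,0],[0.05,0,0],[0,0,0]], gripper=[0.39,0.39,0.39])

```text
time_s: 26.48
ee_pos: [0.5046, 0.1227, 0.135]
eef_rot: [-0.569, 0.42, 0.569, 0.421]
contact_force: [-0.7, 0.3, 5.2]
width: 0.0374
```

```bash
python3 tq.py
```

```text
t 26.475 pos [0.5046 0.1227 0.135 ] x [ 0.001  0.001 -1.   ] z [-0.294  0.956  0.001] F [-0.7  0.3  5.2] T [ 0.09  0.12 -0.02] w 0.0374
[ 0.091  0.122 -0.018] [-1.000e-02 -7.511e+01 -9.690e+00 -3.027e+01  1.400e-01 -2.300e-01
 -5.800e-01] [-35.3   0.6 135. ] 107.08918858486271
```

>>> arm_command(slide=[[0,0,0],[0,0,0]], dr=[[0.03,0,0],[0,0,0]], gripper=[0.39,0.39])

```text
time_s: 26.72
ee_pos: [0.5046, 0.1227, 0.135]
eef_rot: [-0.562, 0.428, 0.563, 0.429]
contact_force: [-2.6, 0.0, 5.6]
width: 0.0375
```

```bash
python3 tq.py
```

```text
t 26.725 pos [0.5046 0.1227 0.135 ] x [ 0.001  0.001 -1.   ] z [-0.266  0.964  0.001] F [-2.6  0.   5.6] T [ 0.12  0.14 -0.07] w 0.0375
[ 0.117  0.136 -0.069] [  0.14 -75.01  -9.54 -30.26   0.23  -0.21  -0.3 ] [-35.3   0.7 135. ] 105.39670903043907
```

>>> arm_command(slide=[[0,0,0],[0,0,0]], dr=[[0.02,0,0],[0,0,0]], gripper=[0.39,0.39])

```text
time_s: 26.98
ee_pos: [0.5046, 0.1228, 0.135]
eef_rot: [-0.558, 0.434, 0.558, 0.435]
contact_force: [-0.7, 0.4, 6.4]
width: 0.0379
```

```bash
python3 tq.py
```

```text
t 26.975 pos [0.5046 0.1228 0.135 ] x [ 0.001  0.001 -1.   ] z [-0.246  0.969  0.001] F [-0.7  0.4  6.4] T [0.07 0.16 0.01] w 0.0379
[0.074 0.16  0.006] [  0.23 -74.99  -9.42 -30.27   0.25  -0.2   -0.19] [-35.3   0.7 135. ] 104.25860430975294
```

>>> arm_command(slide=[[0,0,0],[0,0,0]], dr=[[0.015,0,0],[0,0,0]], gripper=[0.39,0.39])

```text
time_s: 27.22
ee_pos: [0.5046, 0.1228, 0.135]
eef_rot: [-0.555, 0.438, 0.555, 0.439]
contact_force: [-1.2, 1.7, 5.4]
width: 0.0378
```

```bash
python3 tq.py
```

```text
t 27.225 pos [0.5046 0.1228 0.135 ] x [ 0.001  0.001 -1.   ] z [-0.232  0.973  0.001] F [-1.2  1.7  5.4] T [0.17 0.15 0.01] w 0.0378
[0.168 0.145 0.013] [  0.29 -74.98  -9.32 -30.27   0.26  -0.18  -0.15] [-35.3   0.7 135. ] 103.40430853919598
```

>>> arm_command(slide=[[0,0,0],[0,0,0]], dr=[[0.012,0,0],[0,0,0]], gripper=[0.39,0.39])

```text
time_s: 27.48
ee_pos: [0.5046, 0.1228, 0.135]
eef_rot: [-0.552, 0.441, 0.552, 0.442]
contact_force: [-1.6, 0.3, 5.7]
width: 0.0375
```

```bash
python3 tq.py; python3 dial.py 17
```

```text
t 27.475 pos [0.5046 0.1228 0.135 ] x [ 0.001  0.001 -1.   ] z [-0.22   0.975  0.001] F [-1.6  0.3  5.7] T [ 0.19  0.17 -0.06] w 0.0375
[ 0.19   0.169 -0.057] [  0.33 -74.97  -9.23 -30.28   0.27  -0.18  -0.13] [-35.3   0.7 135. ] 102.72005581079146
t 27.475 pos [0.5046 0.1228 0.135 ] x [ 0.001  0.001 -1.   ] z [-0.22   0.975  0.001] F [-1.6  0.3  5.7] T [ 0.19  0.17 -0.06] w 0.0375
[-35.3   0.7 135. ]
dial -35.6225894322726 -0.046807068583158085
red px 0 0 0
```

View pics/wrist17.png

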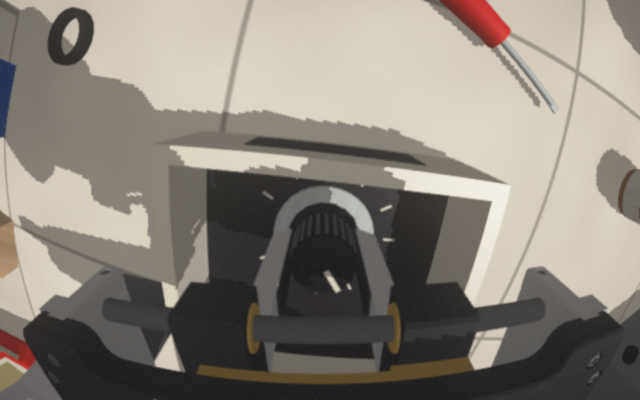

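>>> arm_command(slide=[[0,0,0],[0,0,0]], dr=[[0.015,0,0],[0,0,0]], gripper=[0.39,0.39])

```text
time_s: 27.78
ee_pos: [0.5046, 0.1228, 0.135]
eef_rot: [-0.549, 0.445, 0.549, 0.446]
contact_force: [-0.5, 0.6, 6.3]
width: 0.0373
```

```bash
python3 tq.py
```

```text
t 27.775 pos [0.5046 0.1228 0.135 ] x [ 0.001  0.001 -1.   ] z [-0.206  0.979  0.001] F [-0.5  0.6  6.3] T [0.13 0.18 0.01] w 0.0373
[0.125 0.184 0.009] [  0.4  -75.    -9.08 -30.31   0.21  -0.18  -0.23] [-35.3   0.7 135. ] 101.85912064811072
```

>>> arm_command(slide=[[0,0,0],[0,0,0]], dr=[[0.015,0,0],[0,0,0]], gripper=[0.39,0.39])

```text
time_s: 28.02
ee_pos: [0.5046, 0.1228, 0.135]
eef_rot: [-0.546, 0.449, 0.546, 0.45]
contact_force: [-1.5, 0.9, 5.6]
width: 0.0378
```

```bash
python3 tq.py
```

```text
t 28.025 pos [0.5046 0.1228 0.135 ] x [ 0.001  0.001 -1.   ] z [-0.191  0.982  0.001] F [-1.5  0.9  5.6] T [0.14 0.17 0.17] w 0.0378
[0.136 0.175 0.169] [ 5.300e-01 -7.500e+01 -8.900e+00 -3.035e+01  7.000e-02 -1.800e-01
 -4.000e-01] [-35.3   0.7 135. ] 101.01733834546634
```

>>> arm_command(slide=[[0,0,0]], dr=[[0,0,0]], gripper=[0.39])

```text
time_s: 28.15
ee_pos: [0.5046, 0.1228, 0.135]
eef_rot: [-0.546, 0.449, 0.546, 0.45]
contact_force: [-1.8, 0.8, 5.3]
width: 0.0376
```

```bash
python3 tq.py
```

```text
t 28.15 pos [0.5046 0.1228 0.135 ] x [ 0.001  0.001 -1.   ] z [-0.191  0.982  0.001] F [-1.8  0.8  5.3] T [0.14 0.17 0.22] w 0.0376
[0.136 0.17  0.216] [  0.56 -74.94  -8.93 -30.34   0.12  -0.18  -0.21] [-35.3   0.7 135. ] 101.02438952172892
```

>>> arm_command(slide=[[0,0,0],[0,0,0],[-20,0,0],[-50,0,0],[-50,0,0],[-40,0,0],[0,0,0],[0,0,0]], dr=[[0,0,0],[0,0,0],[0,0,0],[0,0,0],[0,0,0],[0,0,0],[0,0,0],[0,0,0]], gripper=[0.55,0.6,0.6,0.6,0.6,0.6,0.6,0.6])

```text
time_s: 29.15
ee_pos: [0.5042, 0.1222, 0.2951]
eef_rot: [-0.546, 0.449, 0.546, 0.45]
contact_force: [-0.5, 0.4, 0.7]
width: 0.0564
```

```bash
python3 dial.py 18
```

```text
t 29.15 pos [0.5042 0.1222 0.2951] x [ 0.001  0.001 -1.   ] z [-0.191  0.982  0.001] F [-0.5  0.4  0.7] T [ 0.04 -0.15 -0.01] w 0.0564
[-3.570e+01  2.000e-01  2.951e+02]
dial -35.658797657497416 0.7004834618591449
red px 0 0 0
```

View pics/rec18.png

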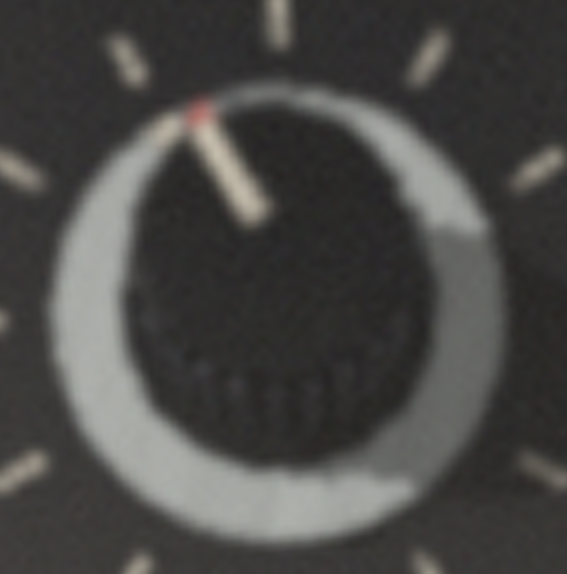

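```bash
python3 - <<'E'
from sup import *
plan([(W(-35,-20,360),YAW+80,0,2),(W(-38,-95,400),YAW+2,0,8)],nd=0)
E
```

```text
10 rows
[[-33.0, 0.0, -10.0], [-33.0, 0.0, -10.0], [-5.0, -1.0, -9.0], [-5.0, -3.0, -9.0], [-5.0, -5.0, -9.0], [-5.0, -5.0, -7.0], [-5.0, -7.0, -6.0], [-5.0, -8.0, -6.0], [-5.0, -9.0, -3.0], [-5.0, -9.0, -3.0]]
[[0.132, 0.001, 0.0], [0.132, 0.0, 0.0], [0.17, 0.0, 0.0], [0.17, 0.0, 0.0], [0.171, 0.0, 0.0], [0.17, 0.0, 0.0], [0.17, 0.0, 0.0], [0.17, 0.0, 0.0], [0.171, 0.0, 0.0], [0.17, 0.0, 0.0]]
end [0.5114 0.0269 0.4005]
```

>>> arm_command(slide=[[-33,0,-10],[-33,0,-10],[-5,-1,-9],[-5,-3,-9],[-5,-5,-9],[-5,-5,-7],[-5,-7,-6],[-5,-8,-6],[-5,-9,-3],[-5,-9,-3]], dr=[[0.132,0,0],[0.132,0,0],[0.17,0,0],[0.17,0,0],[0.171,0,0],[0.17,0,0],[0.17,0,0],[0.17,0,0],[0.171,0,0],[0.17,0,0]], gripper=[0.6,0.6,0.6,0.6,0.6,0.6,0.6,0.6,0.6,0.6])

```text
time_s: 30.45
ee_pos: [0.5115, 0.0268, 0.3997]
eef_rot: [-0.046, 0.706, 0.047, 0.705]
contact_force: [0.5, 0.4, -0.3]
width: 0.0567
```

>>> arm_command(slide=[[0,0,0],[0,0,0]], dr=[[0,0,0],[0,0,0]], gripper=[0.6,0.6])

```text
time_s: 30.7
ee_pos: [0.5116, 0.0275, 0.4]
eef_rot: [-0.049, 0.706, 0.05, 0.705]
contact_force: [-0.4, 0.4, 0.1]
width: 0.0566
```

```bash
python3 dial.py 19; python3 - <<'E'
from sup import *
im,d=grab_frame("scene"); cv2.imwrite("pics/scene19.png",cv2.resize(im[110:250,280:440],None,fx=4,fy=4,interpolation=cv2.INTER_CUBIC))
E
```

```text
t 30.7 pos [0.5116 0.0275 0.4   ] x [-0.001  0.002 -1.   ] z [ 0.99   0.141 -0.001] F [-0.4  0.4  0.1] T [-0.04 -0.08  0.01] w 0.0566
[-38.1 -94.8 400. ]
dial -34.68078239206586 0.15455770920566358
red px 10 -9.342723659789076 10.904162300970714
```

View pics/rec19.png

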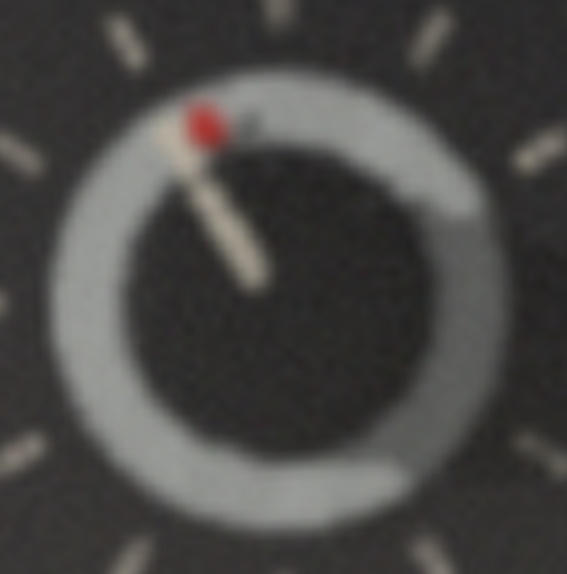

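View pics/wrist19.png

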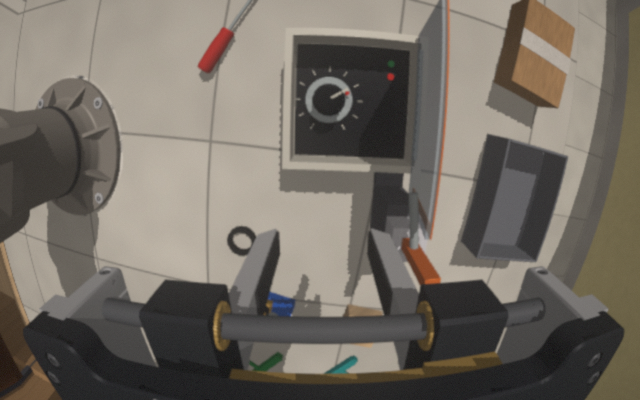

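View pics/scene19.png

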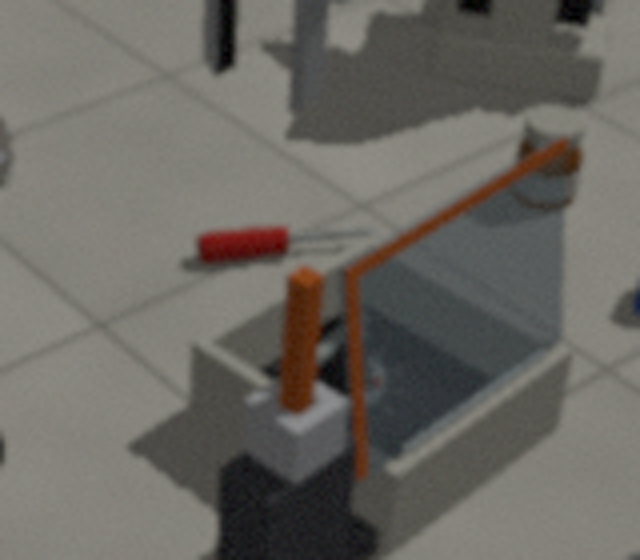

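```bash
python3 - <<'E'
from sup import *
im,d=grab_frame("wrist"); P=cloud("wrist",d); hsv=cv2.cvtColor(im,cv2.COLOR_BGR2HSV)
X=(P[...,:2]-O)@ex*1000; Y=(P[...,:2]-O)@ey*1000; z=P[...,2]*1000
m=(hsv[...,0]<14)&(hsv[...,1]>150)&(abs(X-65)<30)&(abs(Y+162)<30)&(z>150); print("prop top z",np.percentile(z[m],[50,90,98]))
m=(z>150)&(z<168)&(abs(X-65)<24)&(abs(Y+162)<26); print("carr z",np.median(z[m]))
arm.job_done()
E
```

```text
prop top z [226.35725801 251.74443429 252.70162378]
carr z 160.26512942725935
the job is handed in; nothing more can be done
```

The job is done and handed in: the cover is propped open and the dial is turned down to its stop. It took about 31 s of the 72 s allowed.

- **Prop and cover:** I took the orange prop from the stand and lifted the cover by its overhang with the steel peg. I then lowered the foot into the socket of the sliding block until it met the floor (it pressed back with 19 N), eased off and let go. In the last check the top of the prop stood at about 252 mm, as it should when fully seated. The cover was leaning on the peg, clear of the box. The prop twisted slightly in the loose socket when I let go, and it held.
- **Dial:** I turned it clockwise about 1.3 rad in three grips. I stopped when the turning torque rose to about 0.2 N m, below the 0.3 N m that would push the stop along. The last picture shows the pointer against the red stop, and the stop within about 1 mm of its first measured place, so it was not pushed.
- **Disagreements:** During the second grip a side force of up to about 4 N looked like the stop. I let go, looked, found the pointer still about 0.2 rad short, and re-gripped better centred. From one angle the pointer and stop measured 5.8 mm apart instead of 5 mm, which is within the error of the picture.
- **Other things on the bench:** I saw nothing else out of place in the last pictures, but I did not measure each thing.

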